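# Clear and sort the property desk

### The arm

A 6-joint arm with a two-finger parallel gripper is mounted at the origin on the work surface. World frame = base frame: x ahead of the robot, y to its left, z up, the work surface at z = 0. Lengths are in m, angles in degrees, forces in N, time in s.
With the tool pointing down it reaches from about 0.325 to 0.775 m from the base axis. Payload 5.5 kg.
Tool frame: the origin (TCP) lies midway between the tips of the shut fingers; the grasp point (between the pads) lies 19 mm behind it (env.grip_depth is the distance from the TCP to the grasp point, in m); z points along the fingers, y is the line along which they close (so a half turn about z gives the same grasp; the last joint's range is limited). The gripper opens to 88 mm and grips with 3 to 60 N. Pads are 20 mm wide; open, the fingers measure 115 mm over their backs; the gripper's body (75 mm by 178 mm) begins 61 mm behind the grasp point.
Start: joints at [65.735, 5.22, 70.514, -0, 104.267, -3.249], TCP at [0.215, 0.56, 0.223] pointing down, gripper open.
Joint ranges: [-164.24, 164.24], [-49.07, 125.15], [9.68, 141.18], [-86.29, 266.29], [3.28, 154.24], [-151.56, 151.56]. Speed limits (degrees/s): [147.25, 147.25, 172.46, 180, 180, 180].

### API

Orientations are given as a 3x3 rotation matrix whose columns are the frame's x, y, z axes.
In Python, from station import env, optics, spotter gives the robot as it stands.
- The arm moves only by the tool arm_command, never from a script. Its argument "rows" is text: rows parted by semicolons, each of 5 numbers parted by spaces: the shift along the world's x, y, z each as a share of 0.3 m, from -1 to 1, then the turn about the world's z as a share of pi rad, from -1 to 1, then the closure, from -1 (fully open) to 1 (shut). In form: x y z turn claw; .... A call has 1 to 8 rows; each row shifts and turns the commanded pose from where the row before left it; what a row does not reach is not made up. A row lasts 1/8 s, in which the tool goes at most 62.5 mm and 10.7 degrees, less where a joint would pass 70% of its speed; a pose out of reach is approached as far as the arm can. A call with a number of a shift or a turn outside -1 to 1 is refused whole. A call with a gripper value outside its range is refused whole. The fingers move at their own pace and stop on an object; "squeeze" is the grip in N (left out, the last holds). Time passes only in rows, so rows that do not move let the fingers close. It gives the time, the measured TCP pose, the force and the opening at its end, in the units of the state.
- env.read_state(): the state, without advancing time (a new reading comes with each control period).
- optics.capture(name): name is "scene" or "top" or "wrist"; returns a dict with "color" (480x640x3 uint8, blue, green, red), "range_z" (480x640 float32, m along the optical axis (not along the pixel's ray), 0 where there is no reading), "K" (3x3 intrinsics, pixels), "world_from_camera" (4x4, takes a point from camera to world coordinates); the wrist camera has in their place "mount" (4x4, takes a point from camera to tool coordinates, whose origin is the TCP and whose axes are the flange's). Camera axes: x right, y up, looking along -z (the intrinsics and any distortion apply to the point x, -y, -z); pixel columns grow to the right and rows downward; lengths in m; the calibration is good to about 2 mm. A picture is of the moment at which its call begins: read the wrist's pose just before it.
- env.hand_in(): hands the job in, once; it reports no verdict.
Trained networks look in the newest picture that a camera, given by its name, has taken for a name from the list of things; names that differ only in an ending like _2 or _b are one class to them, and where a whole thing is asked for, a point or a joint stands for the part that bears it (a point fixed in the world has none). Each returns a list of dicts, best first, with "confidence" (0 to 1); they miss things now and then, are a little off and sometimes report something else, mostly with a low value. They report only what shows in the picture. A call takes as long as a camera call.
- spotter.look_for(camera, name): "box" ([left, top, right, bottom] in pixels, round what is visible of it).
The state is a dict: "time": time; "qpos": joint angles; "joint_vel": joint speeds; "tau": joint torques, N m; "ee_pos": TCP position; "tcp_rot": TCP orientation; "force": force on the tool from outside, world axes, zero at the start; "moment": the same for the moment, N m; "opening": finger opening in m.
Only numpy, scipy, OpenCV 4.12 (cv2) and the standard library are available. Lean on these libraries where they do the work, as an engineer would, in place of code of your own. Each camera call takes 0.05 s, during which the arm holds its last target. There are 200 camera calls.

### The job

Clear the seized property off the desk. First switch the socket strip off by pushing its rocker switch fully over, away from the robot, while the chargers are still plugged in; then pull out every charger. Sort everything: phones into the rectangular steel tray, padlocks into the square wooden box and chargers into the round tub, all lying inside, and leave the other things on the desk where they are.

Things in the scene. Friction and masses are not known exactly. Their poses are not given: they have to be found in the camera images.
- strip: White plastic mains socket strip fixed to the desk, 70 x 210 x 36 mm high (x, y, z). Origin: centre of its underside; z up, y along its length. Two outlets on its top at y = -70 mm and y = -5 mm on the centre line (slots 11 mm in x, 31 mm in y); a black rocker switch at y = +72 mm. In each outlet a sprung detent bar, out of sight, holds a charger's pins: a straight upward pull of about 5 to 10 N over the first 5 mm frees it.
- switch (a joint): The strip's rocker switch: a black paddle 26 mm wide (y), 10 mm thick, standing 34 mm above its pivot, which lies on the strip's top at (0, 72, 36) mm and is parallel to the strip's y. 0 = on, paddle leaning 0.5 rad to the strip's -x side (towards the robot); 1.0 = off, leaning 0.5 rad to the +x side (stop). In rad. It stays where it is left; about 2 N at its tip moves it.
- switch_tip (a point): Middle of the paddle's upper edge.
- phone_tray: Rectangular sheet-steel tray fixed to the desk, 120 x 156 x 45 mm high (x, y, z), walls and floor 4 mm. Origin: centre of its underside, z up. It takes the phones.
- lock_box: Square wooden box fixed to the desk, 132 x 132 x 55 mm high, walls and floor 8 mm. Origin: centre of its underside, z up. It takes the padlocks.
- tub: Round grey plastic tub fixed to the desk, outer diameter 132 mm at the rim (124 mm at the foot), 50 mm high, walls and floor 4 mm. Origin: centre of its underside. It takes the chargers.
- charger1: Phone charger: white plastic block 44 x 30 x 40 mm (x, y, z) with two brass pins 22.5 mm long under it (at y = +-9.5 mm, ball ends of 9 mm); 70 g. Origin: centre of the block's underside, where the pins begin; z points away from the pins. At the start it stands upright, fully plugged into the strip's outlet at y = -70 mm, its underside on the strip's top and its axes parallel to the strip's. No cable. May be absent.
- charger2: Phone charger: white plastic block 44 x 30 x 40 mm (x, y, z) with two brass pins 22.5 mm long under it (at y = +-9.5 mm, ball ends of 9 mm); 70 g. Origin: centre of the block's underside, where the pins begin; z points away from the pins. At the start it stands upright, fully plugged into the strip's outlet at y = -5 mm, its underside on the strip's top and its axes parallel to the strip's. No cable. May be absent.
- phone1: Black bar phone with keypad, 108 x 46 x 15 mm (x length, y width, z thickness), about 100 g, lying flat, keypad up. Origin: centre of its underside. May be absent.
- phone2: Black bar phone with keypad, 108 x 46 x 15 mm (x length, y width, z thickness), about 100 g, lying flat, keypad up. Origin: centre of its underside. May be absent.
- phone3: Black bar phone with keypad, 108 x 46 x 15 mm (x length, y width, z thickness), about 100 g, lying flat, keypad up. Origin: centre of its underside. May be absent.
- padlock1: Brass padlock lying flat: body 38 x 40 x 20 mm (x, y, z thickness), steel shackle reaching to x = +42 mm; about 160 g. Origin: centre of the body's underside. May be absent.
- padlock2: Brass padlock lying flat: body 38 x 40 x 20 mm (x, y, z thickness), steel shackle reaching to x = +42 mm; about 160 g. Origin: centre of the body's underside. May be absent.
- padlock3: Brass padlock lying flat: body 38 x 40 x 20 mm (x, y, z thickness), steel shackle reaching to x = +42 mm; about 160 g. Origin: centre of the body's underside. May be absent.
- ink_pad: Ink pad tin 65 x 95 x 16 mm; stays where it is. Origin: centre of its underside.
- rubber_stamp: Rubber stamp, base 50 x 30 mm, knob 60 mm high; stays where it is. Origin: centre of its underside.
- tape_roll: Yellow roll of tape lying flat, diameter 64 mm, 24 mm high; stays where it is. Origin: centre of its underside.
- stapler: Black stapler 130 x 34 x 50 mm, length along x; stays where it is. Origin: centre of its underside.
- mug: White mug, diameter 80 mm, 90 mm high; stays where it is. Origin: centre of its underside.
- jar: Glass jar with red cap, diameter 100 mm, 150 mm high; stays where it is. Origin: centre of its underside.

How it is judged:
By the outcome, as a careful person would: the job done as asked, in the order asked, and still so for the second after the job is handed in, with the robot touching nothing.
Of charger1, charger2 only 1 to 2 are there at a start; the rules pass over those that are not, and their reading is None.
Of phone1, phone2, phone3, padlock1, padlock2, padlock3 only 4 to 6 are there at a start; the rules pass over those that are not, and their reading is None.
At some moment in a run one of phone1, phone2, phone3, padlock1, padlock2, padlock3 may be knocked a few centimetres aside while the robot is not near it.
Once in a run the grip may slacken for a moment while it holds something.
It also fails if it takes over 210 s, if anything falls off the work surface, if the arm or the gripper's body presses on something with over 40 N, if the wrist force passes 120 N, or if a joint passes its speed limit or range.

## Working session

There is one attempt and no reset: what is moved stays moved. The work goes in short steps, Python scripts to look and compute and a tool call to move; the robot and the scene stay as the last step left them, time stands still between calls to the robot, and variables do not carry over. Pictures are saved under pics/ and viewed, on a budget of 14 in all, crops included, one or two more only if the job needs it, and the job is handed in when it is done.

Besides the shell and the picture viewer there is one more tool, called by a JSON object that holds its "fn" and its "kwargs". arm_command: Moves the arm, as the interface text tells. Its arguments: {"type":"object","properties":{"rows":{"type":"string"},"squeeze":{"type":"number"}},"required":["rows"]}

```bash
mkdir -p pics; ls; cat > h.py <<'E'
import numpy as np,cv2
from station import env,optics,spotter
def cap(n):
    s=env.read_state(); c=optics.capture(n)
    if n=="wrist":
        T=np.eye(4);T[:3,:3]=s["tcp_rot"];T[:3,3]=s["ee_pos"];c["W"]=T@c["mount"]
    else: c["W"]=c["world_from_camera"]
    return c
def cloud(c):
    z=c["range_z"];K=c["K"];v,u=np.mgrid[:480,:640]
    p=np.stack([(u-K[0,2])/K[0,0]*z,-(v-K[1,2])/K[1,1]*z,-z,np.ones_like(z)],-1)
    return (p@c["W"].T)[...,:3]
E
python3 - <<'E'
from h import *
s=env.read_state();print({k:np.round(v,3) for k,v in s.items()},env.grip_depth)
for n in ("top","scene"):
    c=cap(n);cv2.imwrite(f"pics/{n}0.png",c["color"]);P=cloud(c);np.save(f"{n}.npy",P)
    print(n,c["W"].round(3).tolist(),c["K"].tolist(),c.keys())
    for k in ["strip","switch","phone_tray","lock_box","tub","charger1","phone1","padlock1","ink_pad","rubber_stamp","tape_roll","stapler","mug","jar"]:
        for d in spotter.look_for(n,k):
            b=np.array(d["box"]).astype(int);q=P[b[1]:b[3],b[0]:b[2]].reshape(-1,3);q=q[q[:,2]>.006]
            u,v=(b[0]+b[2])//2,(b[1]+b[3])//2
            print(k,round(d["confidence"],2),b,P[v,u].round(3))
E
```

```text
pics
{'time': np.float64(0.0), 'qpos': array([ 6.57360e+01,  5.26400e+00,  7.05840e+01, -1.00000e-03,
        1.04267e+02, -3.24900e+00]), 'joint_vel': array([ 0.004, -0.049, -0.033,  0.034, -0.015, -0.023]), 'tau': array([-1.0000e-03, -4.4648e+01, -4.0643e+01,  7.0000e-02,  3.0000e-02,
       -0.0000e+00]), 'ee_pos': array([0.215, 0.56 , 0.221]), 'tcp_rot': array([[-0.933,  0.359, -0.001],
       [ 0.359,  0.933, -0.002],
       [ 0.   , -0.002, -1.   ]]), 'force': array([ 0.259, -0.17 ,  0.173]), 'moment': array([ 0.015,  0.038, -0.028]), 'opening': np.float64(0.088)} 0.0187
top [[0.029, 0.987, -0.158, 0.278], [-0.999, 0.031, 0.011, -0.021], [0.016, 0.157, 0.987, 1.537], [0.0, 0.0, 0.0, 1.0]] [[517.9152613649119, 0.0, 316.1224363998185], [0.0, 517.9152613649119, 244.00162467930022], [0.0, 0.0, 1.0]] dict_keys(['color', 'range_z', 'K', 'world_from_camera', 'W'])
strip 0.9 [175 244 245 313] [0.405 0.259 0.076]
switch 0.51 [187 290 194 299] [0.36  0.317 0.057]
phone_tray 0.85 [281 173 336 218] [ 0.672 -0.009  0.011]
lock_box 0.67 [221 165 265 217] [0.678 0.188 0.009]
tub 0.86 [351 171
[... 2083 characters left out ...]
.506 -0.06   0.021]
padlock1 0.52 [197 217 223 233] [ 0.495 -0.323  0.02 ]
ink_pad 0.58 [333 237 376 267] [0.394 0.05  0.016]
ink_pad 0.31 [131 225 183 276] [ 0.628 -0.387  0.008]
ink_pad 0.24 [340 275 368 294] [0.491 0.1   0.017]
rubber_stamp 0.76 [305 225 324 249] [ 0.408 -0.057  0.029]
rubber_stamp 0.4 [223 237 269 254] [ 0.505 -0.199  0.013]
tape_roll 0.94 [424 324 457 357] [ 0.529  0.325 -0.   ]
stapler 0.68 [130 226 185 274] [ 0.628 -0.387  0.008]
mug 0.73 [444 348 513 415] [0.59  0.424 0.005]
mug 0.53 [332 235 374 266] [0.39  0.045 0.017]
mug 0.36 [102 175 156 240] [ 0.623 -0.451  0.116]
jar 0.9 [103 177 156 244] [ 0.622 -0.457  0.105]
jar 0.45 [130 224 184 274] [ 0.626 -0.388  0.009]
```

```bash
python3 - <<'E'
import cv2,numpy as np
i=cv2.imread("pics/top0.png")[130:340,130:530];cv2.imwrite("pics/top0c.png",cv2.resize(i,(800,420),interpolation=cv2.INTER_CUBIC))
P=np.load("top.npy");z=P[...,2];Q=P[120:345,130:530].reshape(-1,3)
def seg(n,cx,cy,r,lo,hi):
    m=(np.hypot(Q[:,0]-cx,Q[:,1]-cy)<r)&(Q[:,2]>lo)&(Q[:,2]<hi);q=Q[m]
    (c,s,a)=cv2.minAreaRect(q[:,:2].astype(np.float32));print(n,len(q),np.round(c,3),np.round(s,3),round(a,1),"zmed",np.median(q[:,2]).round(3),"mean",q.mean(0).round(3))
for a in [("ph",.38,-.194,.07,.008,.03),("ph",.364,-.342,.075,.008,.03),("ph",.502,-.193,.07,.008,.03),
("pl",.494,-.335,.05,.01,.03),("pl",.495,.1,.05,.01,.03),("pl",.491,-.062,.05,.01,.03),
("ch",.461,.218,.03,.06,.09),("ch",.417,.263,.03,.06,.09),("strip",.405,.259,.14,.028,.045),("sw",.36,.317,.03,.045,.08),
("tray",.672,-.009,.11,.03,.06),("box",.678,.188,.11,.04,.07),("tub",.683,-.21,.09,.035,.06),("stamp",.391,-.066,.04,.02,.08),("mug",.59,.424,.06,.07,.1)]: seg(*a)
E
```

```text
ph 567 [ 0.393 -0.203] [0.121 0.106] 84.0 zmed 0.015 mean [ 0.383 -0.197  0.015]
ph 596 [ 0.363 -0.342] [0.134 0.115] 49.7 zmed 0.015 mean [ 0.365 -0.342  0.015]
ph 561 [ 0.497 -0.202] [0.114 0.108] 55.9 zmed 0.016 mean [ 0.499 -0.199  0.016]
pl 209 [ 0.491 -0.344] [0.052 0.077] 18.3 zmed 0.019 mean [ 0.49  -0.34   0.019]
pl 208 [0.489 0.097] [0.049 0.072] 27.3 zmed 0.019 mean [0.491 0.093 0.019]
pl 211 [ 0.486 -0.063] [0.057 0.064] 80.5 zmed 0.019 mean [ 0.486 -0.064  0.019]
ch 165 [0.464 0.221] [0.043 0.028] 47.1 zmed 0.075 mean [0.464 0.221 0.074]
ch 172 [0.418 0.266] [0.045 0.029] 46.0 zmed 0.075 mean [0.417 0.266 0.074]
strip 1357 [0.444 0.302] [0.158 0.211] 45.9 zmed 0.036 mean [0.408 0.275 0.036]
sw 55 [0.364 0.318] [0.037 0.035] 56.2 zmed 0.062 mean [0.356 0.313 0.06 ]
tray 374 [ 0.67  -0.012] [0.156 0.123] 87.5 zmed 0.043 mean [ 0.67  -0.011  0.042]
box 584 [0.671 0.185] [0.137 0.133] 3.3 zmed 0.053 mean [0.67  0.187 0.053]
tub 289 [ 0.674 -0.199] [0.129 0.13 ] 47.4 zmed 0.048 mean [ 0.682 -0.204  0.047]
stamp 58 [ 0.398 -0.06 ] [0.041 0.026] 7.6 zmed 0.056 mean [ 0.398 -0.061  0.051]
mug 180 [0.605 0.415] [0.082 0.072] 75.0 zmed 0.084 mean [0.606 0.423 0.083]
```

View pics/top0c.png

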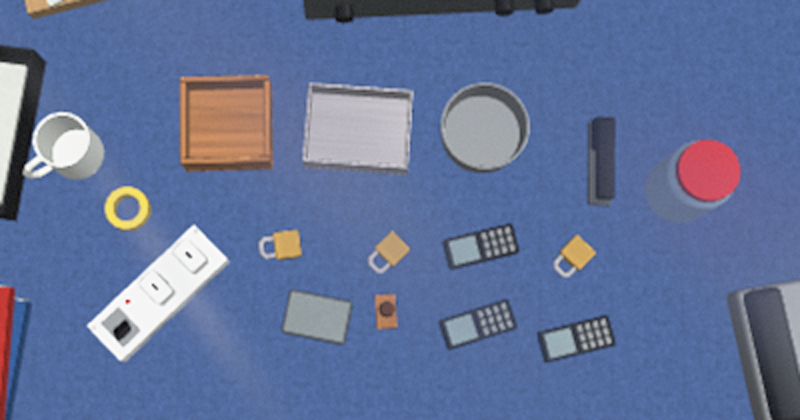

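The top view shows everything: the strip at left with two chargers (pixels ~155,288 and ~190,255), the rocker at (122,327), three padlocks, three phones, and the three containers across the back. I'll do the switch first.

{"fn": "arm_command", "kwargs": {"rows": "0.076 -0.184 0 -0.027 1;0.076 -0.184 0 -0.027 1;0.076 -0.184 0 -0.027 1;0.076 -0.184 0 -0.027 1;0.074 -0.182 0 -0.025 1;0 0 -0.19 0 1;0 0 -0.19 0 1;0 0 -0.1 0 1", "squeeze": 20}}

```text
time: 2.5
ee_pos: [0.3275, 0.2835, 0.0754]
tcp_rot: [[-0.707, 0.707, -0.003], [0.707, 0.707, -0.002], [0.001, -0.003, -1.0]]
force: [-0.0, 0.3, -0.1]
opening: 0.0114
```

{"fn": "arm_command", "kwargs": {"rows": "0 0 -0.083 0 1;0 0 0 0 1;0.02 0.02 0 0 1;0.02 0.02 0 0 1;0.02 0.02 0 0 1;0.02 0.02 0 0 1;0.01 0.01 0 0 1;0 0 0 0 1"}}

```text
time: 3.5
ee_pos: [0.3559, 0.3121, 0.0536]
tcp_rot: [[-0.708, 0.707, 0.0], [0.707, 0.708, 0.0], [0.0, 0.001, -1.0]]
force: [0.4, 0.2, -0.4]
opening: 0.0005
```

```bash
python3 - <<'E'
from h import *
for n in ("top","scene","wrist"):
    c=cap(n);P=cloud(c)
    for d in spotter.look_for(n,"switch")[:2]:
        print(n,d)
    if n!="wrist":
        b=[160,240,260,320] if n=="top" else [380,230,500,330]
        cv2.imwrite(f"pics/sw_{n}.png",cv2.resize(c["color"][b[1]:b[3],b[0]:b[2]],None,fx=4,fy=4))
a=cv2.imread("pics/sw_top.png");b=cv2.imread("pics/sw_scene.png");o=np.zeros((400,880,3),np.uint8);o[:320,:400]=a;o[:400,400:880]=b;cv2.imwrite("pics/sw.png",cv2.resize(o,(800,364)))
E
```

```text
scene {'box': [462.2, 267.5, 478.6, 281.6], 'confidence': 0.51}
wrist {'box': [342.3, 257.0, 373.6, 341.0], 'confidence': 0.56}
```

View pics/sw.png

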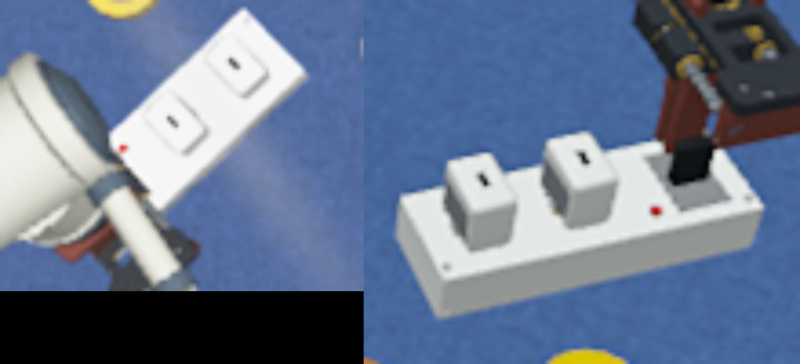

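The right-hand crop shows the paddle (690,160) about upright, so it has only gone part of the way. I'll push further and watch the force.

{"fn": "arm_command", "kwargs": {"rows": "0.012 0.012 0 0 1;0.012 0.012 0 0 1;0 0 0 0 1"}}

```text
time: 4.18
ee_pos: [0.363, 0.3192, 0.0536]
tcp_rot: [[-0.708, 0.707, -0.0], [0.707, 0.708, 0.0], [0.0, 0.0, -1.0]]
force: [-1.1, -0.9, 0.9]
opening: 0.0006
```

{"fn": "arm_command", "kwargs": {"rows": "0.008 0.008 0 0 1;0.006 0.006 0 0 1;0 0 0 0 1"}}

```text
time: 4.55
ee_pos: [0.3637, 0.32, 0.0533]
tcp_rot: [[-0.708, 0.706, -0.009], [0.707, 0.708, -0.008], [0.0, -0.012, -1.0]]
force: [-16.3, -14.9, 12.4]
opening: 0.0007
```

{"fn": "arm_command", "kwargs": {"rows": "-0.05 -0.05 0 0 1;-0.02 -0.02 0.1 0 1;0 0 0.2 0 1;0 0 0.1 0 -1;0.125 0 0 0 -1;0.125 -0.11 0 0 -1;0 0 0 0 -1"}}

```text
time: 5.42
ee_pos: [0.4232, 0.2676, 0.1734]
tcp_rot: [[-0.705, 0.709, 0.001], [0.709, 0.705, -0.0], [-0.001, 0.0, -1.0]]
force: [-1.1, -0.2, -0.6]
opening: 0.0368
```

```bash
python3 - <<'E'
from h import *
s=env.read_state();print(s["ee_pos"],s["force"])
c=cap("wrist");P=cloud(c);cv2.imwrite("pics/w1.png",c["color"])
print(c["mount"].round(3).tolist())
Q=P.reshape(-1,3)
for cx,cy in ((.4175,.266),(.464,.221)):
    q=Q[(np.hypot(Q[:,0]-cx,Q[:,1]-cy)<.032)&(Q[:,2]>.068)&(Q[:,2]<.085)]
    if len(q)>50: print(len(q),cv2.minAreaRect(q[:,:2].astype(np.float32)),q.mean(0))
c=cap("scene");cv2.imwrite("pics/sw2.png",cv2.resize(c["color"][200:360,370:530],(480,480)))
E
```

```text
[0.42315889 0.26758002 0.17336393] [-1.07466062 -0.20816552 -0.60711694]
[[-0.001, 0.956, 0.294, 0.082], [1.0, 0.001, 0.001, -0.0], [0.0, 0.294, -0.956, -0.162], [0.0, 0.0, 0.0, 1.0]]
2469 ((0.41836199164390564, 0.27166908979415894), (0.04420573264360428, 0.030217859894037247), 44.9442024230957) [0.41729725 0.27247883 0.07573013]
2139 ((0.46492448449134827, 0.22692811489105225), (0.04407826438546181, 0.0301540344953537), 45.236595153808594) [0.46361763 0.22831357 0.07543832]
```

View pics/sw2.png

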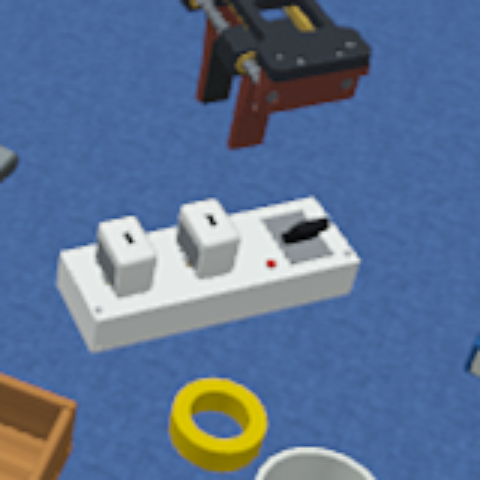

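The rocker now lies fully over to the far side (at 305,230). I'll re-measure charger2 with the arm at rest.

{"fn": "arm_command", "kwargs": {"rows": "-0.017 0.008 -0.05 0 -1;0 0 0 0 -1;0 0 0 0 -1;0 0 0 0 -1"}}

```text
time: 6.02
ee_pos: [0.4158, 0.2718, 0.1591]
tcp_rot: [[-0.708, 0.706, 0.001], [0.706, 0.708, 0.0], [-0.0, 0.001, -1.0]]
force: [0.0, -0.5, 0.9]
opening: 0.0852
```

```bash
cat >> h.py <<'E'
def top_rect(n,cx,cy,r,lo,hi):
    s=env.read_state();c=cap(n);Q=cloud(c).reshape(-1,3)
    q=Q[(np.hypot(Q[:,0]-cx,Q[:,1]-cy)<r)&(Q[:,2]>lo)&(Q[:,2]<hi)]
    R=cv2.minAreaRect(q[:,:2].astype(np.float32)) if len(q)>30 else None
    print(n,"ee",np.round(s["ee_pos"],4),len(q),R and [np.round(a,4) for a in R],"rel mm",R and (1000*(np.array(R[0])-s["ee_pos"][:2])).round(1))
    return c,q
E
python3 - <<'E'
from h import *
top_rect("wrist",.4175,.268,.032,.068,.085);top_rect("wrist",.464,.224,.032,.068,.085)
E
```

```text
wrist ee [0.4158 0.2718 0.1591] 2688 [array([0.4184, 0.2712]), array([0.0438, 0.0305]), np.float64(46.1276)] rel mm [ 2.6 -0.6]
wrist ee [0.4159 0.2718 0.1591] 2300 [array([0.4647, 0.2266]), array([0.0435, 0.0302]), np.float64(45.566)] rel mm [ 48.8 -45.2]
```

{"fn": "arm_command", "kwargs": {"rows": "0.009 -0.002 -0.18 0 -1;0 0 -0.15 0 -1;0 0 -0.053 0 -1;0 0 0 0 0.3;0 0 0 0 0.6;0 0 0 0 1;0 0 0 0 1;0 0 0 0 1", "squeeze": 35}}

```text
time: 7.12
ee_pos: [0.4189, 0.2711, 0.0445]
tcp_rot: [[-0.708, 0.707, 0.001], [0.707, 0.708, 0.001], [-0.0, 0.001, -1.0]]
force: [0.1, -0.4, 0.3]
opening: 0.0441
```

{"fn": "arm_command", "kwargs": {"rows": "0 0 0 0 1;0 0 0.015 0 1;0 0 0.02 0 1;0 0 0.03 0 1;0 0 0.06 0 1;0 0 0.1 0 1;0 0 0.1 0 1;0 0 0 0 1"}}

```text
time: 8.12
ee_pos: [0.42, 0.2716, 0.1452]
tcp_rot: [[-0.708, 0.707, 0.006], [0.707, 0.708, 0.003], [-0.002, 0.006, -1.0]]
force: [-0.1, 0.0, -0.5]
opening: 0.0442
```

{"fn": "arm_command", "kwargs": {"rows": "0.096 -0.169 0.02 -0.028 1;0.096 -0.169 0 -0.028 1;0.096 -0.169 0 -0.028 1;0.096 -0.169 0 -0.028 1;0.096 -0.169 0 -0.028 1;0.096 -0.169 0 -0.028 1;0.096 -0.169 0 -0.028 1;0.096 -0.169 0 -0.028 1"}}

```text
time: 9.12
ee_pos: [0.6492, -0.1363, 0.1457]
tcp_rot: [[-0.079, 0.997, -0.002], [0.997, 0.079, 0.001], [0.001, -0.002, -1.0]]
force: [1.2, 0.1, -0.9]
opening: 0.0436
```

{"fn": "arm_command", "kwargs": {"rows": "0.096 -0.169 0 -0.026 1;0 0 0 0 1;0 0 0 0 1;0 0 0 0 1"}}

```text
time: 9.62
ee_pos: [0.6775, -0.1839, 0.1479]
tcp_rot: [[-0.003, 1.0, 0.0], [1.0, 0.003, 0.0], [0.0, 0.0, -1.0]]
force: [0.0, 0.3, -0.4]
opening: 0.0438
```

```bash
python3 - <<'E'
from h import *
c,q=top_rect("wrist",.68,-.205,.085,.04,.06);cv2.imwrite("pics/w2.png",c["color"])
c,q=top_rect("top",.68,-.205,.085,.04,.06)
c=cap("scene");cv2.imwrite("pics/s2.png",c["color"])
print(spotter.look_for("wrist","tub")[:1])
E
```

```text
wrist ee [ 0.6775 -0.1839  0.1479] 2709 [array([ 0.6745, -0.18  ]), array([0.131 , 0.0988]), np.float64(1.6771)] rel mm [-3.   3.9]
top ee [ 0.6776 -0.1839  0.1483] 81 [array([ 0.6733, -0.2003]), array([0.1155, 0.1011]), np.float64(71.6761)] rel mm [ -4.3 -16.4]
[{'box': [230.4, 162.0, 417.6, 299.9], 'confidence': 0.95}]
```

View pics/w2.png

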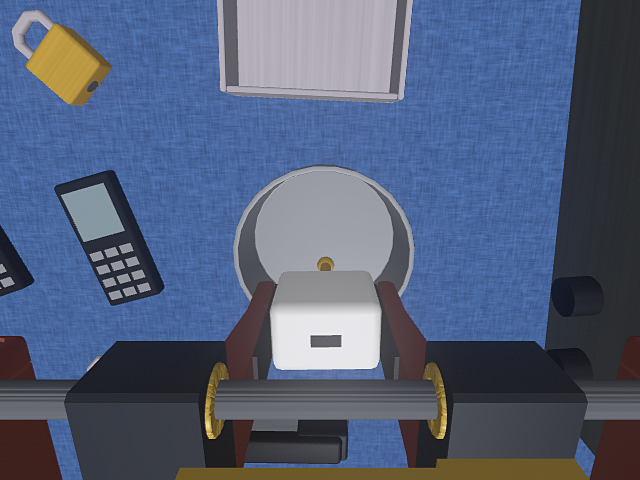

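The wrist view shows charger2 held above the tub (rim roughly 235–413 px across). I'll lower it a little towards the +y side and release.

{"fn": "arm_command", "kwargs": {"rows": "-0.01 0.023 -0.15 0 1;0 0 -0.15 0 1;0 0 -0.045 0 1;0 0 0 0 0;0 0 0 0 -0.3;0 0 0 0 -0.3;0 0 0 0 -0.3;0 0 0.1 0 -0.3"}}

```text
time: 10.82
ee_pos: [0.6732, -0.1781, 0.0712]
tcp_rot: [[-0.001, 1.0, -0.005], [1.0, 0.001, 0.002], [0.002, -0.005, -1.0]]
force: [0.2, -0.2, 0.1]
opening: 0.0574
```

{"fn": "arm_command", "kwargs": {"rows": "0 0 0.2 0 -0.3;-0.089 0.185 0.05 0.031 -1;-0.089 0.185 0 0.031 -1;-0.089 0.185 0 0.031 -1;-0.089 0.185 0 0.031 -1;-0.089 0.185 0 0.031 -1;-0.089 0.185 0 0.031 -1;-0.089 0.185 0 0.031 -1"}}

```text
time: 11.82
ee_pos: [0.4873, 0.2109, 0.1495]
tcp_rot: [[-0.633, 0.774, 0.002], [0.774, 0.633, 0.001], [-0.001, 0.002, -1.0]]
force: [1.4, 0.3, 0.7]
opening: 0.0875
```

{"fn": "arm_command", "kwargs": {"rows": "-0.067 0.041 0 0.033 -1;0 0 0 0 -1;0 0 0 0 -1;0 0 0 0 -1"}}

```text
time: 12.32
ee_pos: [0.4689, 0.2206, 0.1486]
tcp_rot: [[-0.706, 0.708, 0.0], [0.708, 0.706, -0.0], [-0.0, 0.0, -1.0]]
force: [-0.3, -1.0, -0.5]
opening: 0.0884
```

```bash
python3 - <<'E'
from h import *
top_rect("wrist",.4647,.2266,.032,.068,.085)
c=cap("top");cv2.imwrite("pics/t3.png",cv2.resize(c["color"][130:340,130:530],(800,420),interpolation=cv2.INTER_CUBIC))
E
```

```text
wrist ee [0.4689 0.2206 0.1486] 2975 [array([0.4653, 0.2264]), array([0.0439, 0.0305]), np.float64(46.7436)] rel mm [-3.7  5.8]
```

View pics/t3.png

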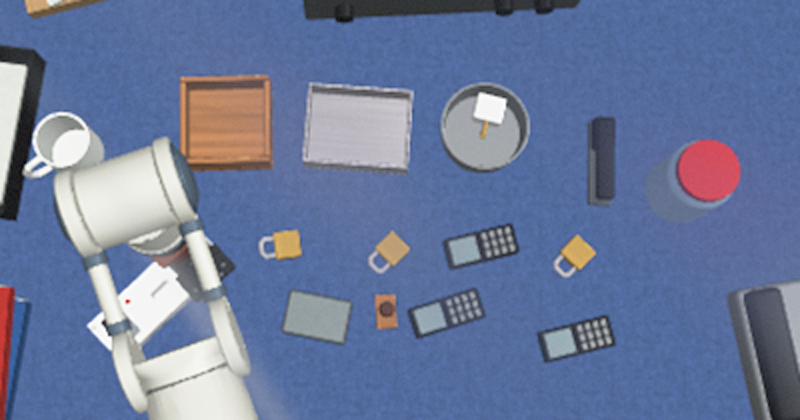

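Charger2 lies in the tub (490,108), and one phone has been knocked next to the stamp (447,313). Next is charger1.

{"fn": "arm_command", "kwargs": {"rows": "-0.012 0.019 -0.15 0 -1;0 0 -0.15 0 -1;0 0 -0.047 0 -1;0 0 0 0 0.3;0 0 0 0 0.6;0 0 0 0 1;0 0 0 0 1;0 0 0 0 1", "squeeze": 35}}

```text
time: 13.42
ee_pos: [0.4649, 0.2274, 0.0452]
tcp_rot: [[-0.708, 0.707, 0.001], [0.707, 0.708, 0.0], [-0.0, 0.001, -1.0]]
force: [-0.1, -0.2, 1.2]
opening: 0.0442
```

{"fn": "arm_command", "kwargs": {"rows": "0 0 0 0 1;0 0 0.015 0 1;0 0 0.02 0 1;0 0 0.03 0 1;0 0 0.06 0 1;0 0 0.1 0 1;0 0 0.12 0 1;0 0 0 0 1"}}

```text
time: 14.42
ee_pos: [0.4663, 0.2279, 0.1529]
tcp_rot: [[-0.708, 0.707, 0.007], [0.707, 0.708, 0.003], [-0.003, 0.007, -1.0]]
force: [-0.4, -0.9, -0.9]
opening: 0.0439
```

{"fn": "arm_command", "kwargs": {"rows": "0.078 -0.167 0 0 1;0.078 -0.167 0 0 1;0.078 -0.167 0 0 1;0.078 -0.167 0 0 1;0.078 -0.167 0 0 1;0.078 -0.167 0 0 1;0.078 -0.167 0 0 1;0.078 -0.167 0 0 1"}}

```text
time: 15.42
ee_pos: [0.652, -0.1752, 0.1469]
tcp_rot: [[-0.708, 0.707, -0.001], [0.707, 0.708, 0.001], [0.001, -0.0, -1.0]]
force: [0.6, 0.2, 0.6]
opening: 0.0441
```

{"fn": "arm_command", "kwargs": {"rows": "0 0 0 0 1;0 0 0 0 1"}}

```text
time: 15.68
ee_pos: [0.6513, -0.1732, 0.1469]
tcp_rot: [[-0.707, 0.707, -0.002], [0.707, 0.707, 0.001], [0.002, -0.0, -1.0]]
force: [-0.6, 0.0, -0.2]
opening: 0.0441
```

{"fn": "arm_command", "kwargs": {"rows": "0 -0.005 -0.15 0 1;0 0 -0.153 0 1;0 0 0 0 1;0 0 0 0 0;0 0 0 0 -0.2;0 0 0 0 -0.2;0 0 0 0 -0.2;0 0 0.2 0 -0.2"}}

```text
time: 16.68
ee_pos: [0.6486, -0.1742, 0.1108]
tcp_rot: [[-0.707, 0.707, -0.012], [0.707, 0.708, 0.004], [0.011, -0.006, -1.0]]
force: [1.7, -0.4, 0.2]
opening: 0.0524
```

{"fn": "arm_command", "kwargs": {"rows": "0 0 0.2 0 -1;-0.09 0.15 0 -0.042 -1;-0.09 0.15 0 -0.042 -1;-0.09 0.15 0 -0.042 -1;-0.09 0.15 0 -0.042 -1;-0.09 0.15 0 -0.042 -1;-0.09 0.15 0 -0.04 -1;0 0 0 0 -1"}}

```text
time: 17.68
ee_pos: [0.4886, 0.0973, 0.1781]
tcp_rot: [[-0.004, 1.0, 0.001], [1.0, 0.004, 0.001], [0.001, 0.001, -1.0]]
force: [0.2, -1.0, -0.6]
opening: 0.0881
```

{"fn": "arm_command", "kwargs": {"rows": "0 0 0 0 -1;0 0 0 0 -1"}}

```text
time: 17.92
ee_pos: [0.4903, 0.0939, 0.1771]
tcp_rot: [[0.0, 1.0, -0.0], [1.0, -0.0, -0.0], [-0.0, -0.0, -1.0]]
force: [-0.5, 0.1, 0.1]
opening: 0.088
```

```bash
cat >> h.py <<'E'
def obj(n,cx,cy,kind,lo=.009,hi=.03,r=.075):
    "colour/height blob: rect of the object"
    s=env.read_state();c=cap(n);P=cloud(c)
    m=(np.hypot(P[...,0]-cx,P[...,1]-cy)<r)&(P[...,2]>lo)&(P[...,2]<hi)
    if kind=="pad":
        h=cv2.cvtColor(c["color"],cv2.COLOR_BGR2HSV);b=m&(h[...,0]>12)&(h[...,0]<32)&(h[...,1]>90)
        rest=m&~b
    else: b=m
    k,l,st,_=cv2.connectedComponentsWithStats(b.astype(np.uint8))
    i=1+np.argmax(st[1:,4]);q=P[l==i];R=cv2.minAreaRect(q[:,:2].astype(np.float32))
    print(n,"ee",np.round(s["ee_pos"],4),len(q),[np.round(a,4) for a in R],"rel mm",(1000*(np.array(R[0])-s["ee_pos"][:2])).round(1),"z",np.median(q[:,2]).round(4))
    if kind=="pad": print(" rest centroid",P[rest].mean(0).round(3),rest.sum())
    return c
E
python3 - <<'E'
from h import *
c=obj("wrist",.49,.095,"pad",r=.05);cv2.imwrite("pics/w4.png",c["color"])
c=obj("top",.38,-.16,"phone")
cv2.imwrite("pics/t4.png",cv2.resize(c["color"][130:340,130:530],(800,420),interpolation=cv2.INTER_CUBIC))
E
```

```text
wrist ee [0.4903 0.0939 0.1771] 1950 [array([0.4932, 0.0922]), array([0.0396, 0.0377]), np.float64(9.6205)] rel mm [ 2.8 -1.7] z 0.0201
 rest centroid [0.489 0.121 0.013] 593
top ee [0.4903 0.0938 0.177 ] 554 [array([ 0.3983, -0.1507]), array([0.0461, 0.1075]), np.float64(19.1937)] rel mm [ -92.  -244.5] z 0.0153
```

View pics/t4.png

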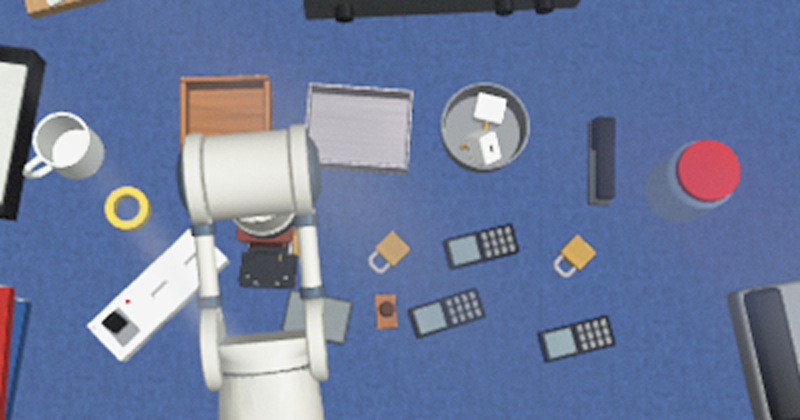

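Both chargers lie in the tub, at (490,108) and (490,148). Next are the padlocks.

{"fn": "arm_command", "kwargs": {"rows": "0.009 -0.006 -0.2 0.053 -1;0 0 -0.2 0 -1;0 0 -0.15 0 -1;0 0 -0.027 0 -1;0 0 0 0 0.3;0 0 0 0 1;0 0 0 0 1;0 0 0 0 1", "squeeze": 40}}

```text
time: 19.02
ee_pos: [0.4931, 0.0932, 0.0051]
tcp_rot: [[-0.167, 0.986, 0.002], [0.986, 0.167, 0.0], [-0.0, 0.002, -1.0]]
force: [0.5, 0.5, 0.7]
opening: 0.0515
```

{"fn": "arm_command", "kwargs": {"rows": "0 0 0.05 0 1;0 0 0.1 0 1;0 0 0.2 0 1;0 0 0.1 0 1;0.17 0.05 0 -0.053 1;0.17 0.05 0 0 1;0.17 0.09 0 0 1;0.013 0 0 0 1"}}

```text
time: 20.02
ee_pos: [0.6507, 0.1514, 0.1357]
tcp_rot: [[-0.002, 1.0, -0.005], [1.0, 0.002, -0.001], [-0.001, -0.005, -1.0]]
force: [-0.8, -0.2, -1.2]
opening: 0.0004
```

{"fn": "arm_command", "kwargs": {"rows": "0 0 0 0 1;0 0 0 0 1"}}

```text
time: 20.27
ee_pos: [0.6488, 0.1497, 0.141]
tcp_rot: [[-0.0, 1.0, 0.002], [1.0, 0.0, 0.0], [0.0, 0.002, -1.0]]
force: [-0.3, -0.1, 0.8]
opening: 0.0002
```

```bash
python3 - <<'E'
from h import *
c,q=top_rect("wrist",.671,.186,.10,.047,.062);cv2.imwrite("pics/w5.png",c["color"])
print(q.min(0),q.max(0),np.percentile(q,[1,99],axis=0))
E
```

```text
wrist ee [0.6488 0.1497 0.141 ] 10282 [array([0.6715, 0.1887]), array([0.1325, 0.1317]), np.float64(3.3798)] rel mm [22.7 39. ]
[0.60204919 0.11923535 0.04700418] [0.74056622 0.2577447  0.05775611] [[0.60423831 0.12265504 0.04742264]
 [0.73793001 0.25583508 0.05658709]]
```

View pics/w5.png

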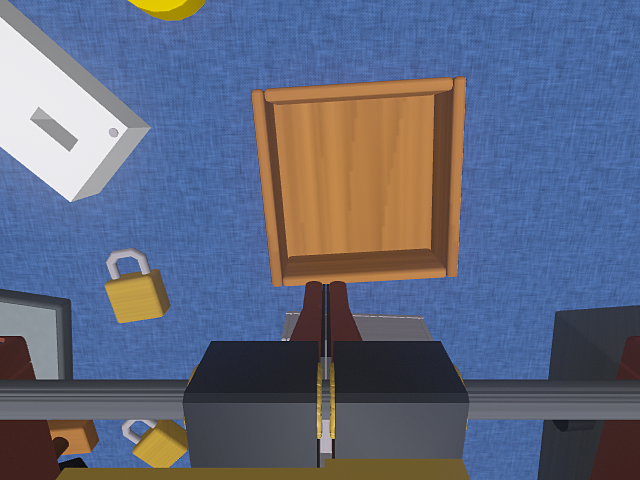

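The fingers hadn't finished closing when I lifted, so the padlock stayed behind (it's at 137,295 in the wrist view). I'll go back, and wait longer for the close from now on.

{"fn": "arm_command", "kwargs": {"rows": "-0.17 -0.06 0.1 0.053 -0.4;-0.17 -0.06 0 0 -0.4;-0.17 -0.06 0 0 -0.4;-0.009 -0.01 0 0 -0.4;0 0 0 0 -0.4;0 0 0 0 -0.4;0 0 0 0 -0.4"}}

```text
time: 21.2
ee_pos: [0.4944, 0.0934, 0.1689]
tcp_rot: [[-0.167, 0.986, -0.0], [0.986, 0.167, -0.0], [0.0, -0.0, -1.0]]
force: [0.2, 0.3, 0.0]
opening: 0.0613
```

```bash
python3 - <<'E'
from h import *
c=obj("wrist",.49,.095,"pad",r=.06)
E
```

```text
wrist ee [0.4944 0.0934 0.1689] 2048 [array([0.4903, 0.0923]), array([0.0396, 0.0372]), np.float64(10.0618)] rel mm [-4.1 -1.1] z 0.0201
 rest centroid [0.486 0.121 0.013] 620
```

{"fn": "arm_command", "kwargs": {"rows": "-0.014 -0.004 -0.2 0 -0.4;0 0 -0.2 0 -0.4;0 0 -0.15 0 -0.4;0 0 0 0 1;0 0 0 0 1;0 0 0 0 1;0 0 0 0 1;0 0 0 0 1"}}

```text
time: 22.25
ee_pos: [0.4894, 0.0919, 0.004]
tcp_rot: [[-0.166, 0.986, -0.0], [0.986, 0.166, -0.0], [-0.0, -0.0, -1.0]]
force: [-0.3, -0.2, -1.7]
opening: 0.0395
```

{"fn": "arm_command", "kwargs": {"rows": "0 0 0.05 0 1;0 0 0.1 0 1;0 0 0.2 0 1;0 0 0.1 0 1;0.17 0.06 0 -0.035 1;0.17 0.06 0 0 1;0.17 0.06 0 0 1;0.031 0.014 0 0 1"}}

```text
time: 23.25
ee_pos: [0.6532, 0.1508, 0.1368]
tcp_rot: [[-0.058, 0.998, -0.003], [0.998, 0.058, -0.001], [-0.0, -0.003, -1.0]]
force: [-1.5, -0.6, -1.7]
opening: 0.0399
```

{"fn": "arm_command", "kwargs": {"rows": "0 0 0 0 1;0 0 0 0 1"}}

```text
time: 23.5
ee_pos: [0.6511, 0.1498, 0.1405]
tcp_rot: [[-0.057, 0.998, 0.001], [0.998, 0.057, 0.0], [0.0, 0.001, -1.0]]
force: [-0.3, -0.3, -0.8]
opening: 0.0398
```

{"fn": "arm_command", "kwargs": {"rows": "0 0 -0.2 0 1;0 0 -0.2 0 1;0 0 -0.005 0 1;0 0 0 0 0;0 0 0 0 -0.12;0 0 0 0 -0.12;0 0 0 0 -0.12;0 0 0.15 0 -0.12"}}

```text
time: 24.5
ee_pos: [0.6502, 0.1496, 0.058]
tcp_rot: [[-0.057, 0.998, -0.006], [0.998, 0.057, -0.001], [-0.001, -0.006, -1.0]]
force: [-0.6, 0.4, -0.3]
opening: 0.049
```

{"fn": "arm_command", "kwargs": {"rows": "0 0 0.2 0 -0.12;0 0 0.15 0 -0.4;-0.107 -0.145 0 0.046 -0.4;-0.107 -0.145 0 0.046 -0.4;-0.107 -0.145 0 0.046 -0.4;-0.107 -0.145 0 0.046 -0.4;-0.107 -0.145 0 0.046 -0.4;0 0 0 0 -0.4"}}

```text
time: 25.5
ee_pos: [0.4899, -0.0698, 0.1683]
tcp_rot: [[-0.701, 0.713, 0.001], [0.713, 0.701, -0.001], [-0.001, 0.0, -1.0]]
force: [1.0, 0.1, -0.5]
opening: 0.0615
```

{"fn": "arm_command", "kwargs": {"rows": "0 0 0 0 -0.4;0 0 0 0 -0.4"}}

```text
time: 25.75
ee_pos: [0.4918, -0.0665, 0.1675]
tcp_rot: [[-0.704, 0.711, -0.0], [0.711, 0.704, 0.0], [0.0, 0.0, -1.0]]
force: [-0.9, -0.9, -1.1]
opening: 0.0614
```

```bash
python3 - <<'E'
from h import *
c=obj("wrist",.486,-.066,"pad",r=.06)
c=obj("top",.671,.187,"pad",r=.06)
cv2.imwrite("pics/t6.png",cv2.resize(c["color"][130:340,130:530],(800,420),interpolation=cv2.INTER_CUBIC))
E
```

```text
wrist ee [ 0.4918 -0.0665  0.1675] 2083 [array([ 0.4911, -0.0642]), array([0.0396, 0.0388]), np.float64(44.7556)] rel mm [-0.7  2.3] z 0.0201
 rest centroid [ 0.471 -0.043  0.013] 623
top ee [ 0.4918 -0.0664  0.1674] 98 [array([0.6509, 0.1478]), array([0.0446, 0.0337]), np.float64(1.8864)] rel mm [159.2 214.3] z 0.0267
 rest centroid [0.678 0.192 0.013] 388
```

{"fn": "arm_command", "kwargs": {"rows": "-0.002 0.008 -0.2 0 -0.4;0 0 -0.2 0 -0.4;0 0 -0.145 0 -0.4;0 0 0 0 1;0 0 0 0 1;0 0 0 0 1;0 0 0 0 1;0 0 0 0 1"}}

```text
time: 26.85
ee_pos: [0.4906, -0.0649, 0.004]
tcp_rot: [[-0.703, 0.711, -0.0], [0.711, 0.703, 0.0], [0.0, 0.0, -1.0]]
force: [-0.0, 0.3, -0.2]
opening: 0.0395
```

{"fn": "arm_command", "kwargs": {"rows": "0 0 0.1 0 1;0 0 0.2 0 1;0 0 0.15 0 1;0.136 0.145 0 -0.046 1;0.136 0.145 0 -0.046 1;0.136 0.145 0 -0.046 1;0.136 0.145 0 -0.046 1;0.135 0.145 0 -0.046 1"}}

```text
time: 27.85
ee_pos: [0.6954, 0.1539, 0.1386]
tcp_rot: [[-0.052, 0.999, -0.0], [0.999, 0.052, -0.0], [-0.0, -0.0, -1.0]]
force: [-0.6, -0.5, -0.5]
opening: 0.0401
```

{"fn": "arm_command", "kwargs": {"rows": "0 0 0 0 1;0 0 0 0 1"}}

```text
time: 28.1
ee_pos: [0.694, 0.1522, 0.1381]
tcp_rot: [[-0.058, 0.998, -0.002], [0.998, 0.058, -0.001], [-0.001, -0.002, -1.0]]
force: [-0.3, -0.4, -1.2]
opening: 0.0394
```

{"fn": "arm_command", "kwargs": {"rows": "-0.005 0 -0.2 0 1;0 0 -0.15 0 1;0 0 0 0 1;0 0 0 0 0;0 0 0 0 0;0 0 0 0 0;0 0 0.15 0 0;0 0 0.2 0 0"}}

```text
time: 29.1
ee_pos: [0.6918, 0.1521, 0.1383]
tcp_rot: [[-0.057, 0.998, -0.004], [0.998, 0.057, -0.001], [-0.001, -0.004, -1.0]]
force: [0.8, 0.7, 0.3]
opening: 0.0441
```

{"fn": "arm_command", "kwargs": {"rows": "-0.072 -0.184 0.1 0.026 -0.4;-0.072 -0.184 0 0.026 -0.4;-0.072 -0.184 0 0.026 -0.4;-0.072 -0.184 0 0.026 -0.4;-0.072 -0.184 0 0.026 -0.4;-0.072 -0.184 0 0.026 -0.4;-0.072 -0.184 0 0.026 -0.4;-0.072 -0.184 0 0.026 -0.4"}}

```text
time: 30.1
ee_pos: [0.5205, -0.2877, 0.1683]
tcp_rot: [[-0.654, 0.756, 0.001], [0.756, 0.654, -0.001], [-0.002, 0.0, -1.0]]
force: [-0.3, -0.7, -0.2]
opening: 0.0616
```

{"fn": "arm_command", "kwargs": {"rows": "-0.072 -0.184 0 0.024 -0.4;0 0 0 0 -0.4;0 0 0 0 -0.4;0 0 0 0 -0.4"}}

```text
time: 30.6
ee_pos: [0.5005, -0.3398, 0.1677]
tcp_rot: [[-0.709, 0.706, 0.001], [0.706, 0.709, -0.0], [-0.0, 0.0, -1.0]]
force: [-0.7, -0.0, 0.0]
opening: 0.0615
```

```bash
python3 - <<'E'
from h import *
c=obj("wrist",.495,-.342,"pad",r=.06)
c=cap("top")
cv2.imwrite("pics/t7.png",cv2.resize(c["color"][130:340,130:530],(800,420),interpolation=cv2.INTER_CUBIC))
E
```

```text
wrist ee [ 0.5005 -0.3398  0.1677] 2087 [array([ 0.494 , -0.3401]), array([0.0395, 0.0378]), np.float64(47.2086)] rel mm [-6.5 -0.3] z 0.0201
 rest centroid [ 0.473 -0.319  0.013] 635
```

View pics/t7.png

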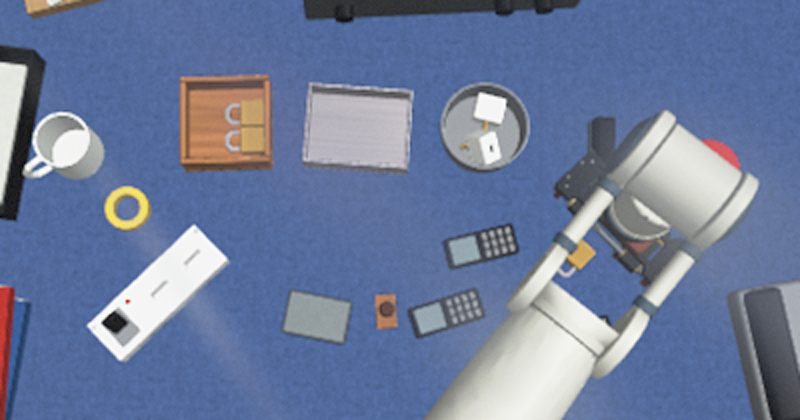

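Both padlocks lie neatly in the box, with bodies near (252,110) and (252,138). Now the third.

{"fn": "arm_command", "kwargs": {"rows": "-0.022 -0.001 -0.2 0.012 -0.4;0 0 -0.2 0 -0.4;0 0 -0.145 0 -0.4;0 0 0 0 1;0 0 0 0 1;0 0 0 0 1;0 0 0 0 1;0 0 0 0 1"}}

```text
time: 31.7
ee_pos: [0.4934, -0.3412, 0.004]
tcp_rot: [[-0.734, 0.679, 0.0], [0.679, 0.734, 0.0], [-0.0, 0.0, -1.0]]
force: [0.4, 1.5, 0.6]
opening: 0.0396
```

{"fn": "arm_command", "kwargs": {"rows": "0 0 0.1 0 1;0 0 0.2 0 1;0 0 0.15 0 1;0.068 0.186 0 0.05 1;0.068 0.186 0 0.05 1;0.068 0.186 0 0.05 1;0.068 0.186 0 0.05 1;0.068 0.186 0 0.05 1"}}

```text
time: 32.7
ee_pos: [0.5953, -0.0608, 0.1383]
tcp_rot: [[-0.999, -0.043, -0.0], [-0.043, 0.999, -0.0], [0.001, -0.0, -1.0]]
force: [0.4, -0.5, -1.5]
opening: 0.0399
```

{"fn": "arm_command", "kwargs": {"rows": "0.068 0.186 0 0.05 1;0.068 0.186 0 0.05 1;0.068 0.186 0 0.05 1;0.067 0.186 0 0.05 1;0.067 0.186 0 0.055 1;0 0 0 0 1;0 0 0 0 1;0 0 0 0 1"}}

```text
time: 33.7
ee_pos: [0.6966, 0.2151, 0.1392]
tcp_rot: [[-0.67, -0.743, 0.0], [-0.743, 0.67, -0.0], [0.0, -0.001, -1.0]]
force: [0.5, -0.8, -0.6]
opening: 0.0399
```

{"fn": "arm_command", "kwargs": {"rows": "0 0.014 -0.2 0 1;0 0 -0.15 0 1;0 0 0 0 1;0 0 0 0 0;0 0 0 0 0;0 0 0 0 0;0 0 0.15 0 0;0 0 0.2 0 0"}}

```text
time: 34.7
ee_pos: [0.6969, 0.2204, 0.1429]
tcp_rot: [[-0.668, -0.744, 0.003], [-0.744, 0.668, 0.001], [-0.002, -0.001, -1.0]]
force: [0.7, -0.1, 0.7]
opening: 0.0437
```

{"fn": "arm_command", "kwargs": {"rows": "-0.055 -0.115 0.1 -0.058 -0.5;-0.055 -0.115 0 -0.058 -0.5;-0.055 -0.115 0 -0.058 -0.5;-0.055 -0.115 0 -0.058 -0.5;-0.055 -0.115 0 -0.058 -0.5;-0.055 -0.115 0 -0.058 -0.5;-0.055 -0.115 0 -0.058 -0.5;-0.055 -0.115 0 -0.058 -0.5"}}

```text
time: 35.7
ee_pos: [0.5652, -0.0566, 0.1743]
tcp_rot: [[-0.811, 0.585, 0.009], [0.585, 0.811, -0.001], [-0.008, 0.004, -1.0]]
force: [0.4, -0.1, -0.1]
opening: 0.066
```

{"fn": "arm_command", "kwargs": {"rows": "-0.055 -0.115 0 -0.058 -0.5;-0.055 -0.115 0 -0.058 -0.5;-0.055 -0.115 0 -0.058 -0.5;-0.055 -0.115 0 -0.058 -0.5;0 0 0 0 -0.5;0 0 0 0 -0.5;0 0 0 0 -0.5"}}

```text
time: 36.58
ee_pos: [0.4993, -0.1923, 0.1701]
tcp_rot: [[-0.224, 0.975, 0.002], [0.975, 0.224, -0.001], [-0.001, 0.002, -1.0]]
force: [0.4, -0.2, -0.4]
opening: 0.0658
```

```bash
python3 - <<'E'
from h import *
c=obj("wrist",.499,-.196,"phone",r=.075,lo=.01,hi=.024);w=c["color"]
c=cap("top");t=cv2.resize(c["color"][130:340,130:530],(640,336),interpolation=cv2.INTER_CUBIC)
cv2.imwrite("pics/j8.png",cv2.resize(np.vstack([w[100:],t]),(500,560)))
E
```

```text
wrist ee [ 0.4993 -0.1923  0.1701] 6369 [array([ 0.4995, -0.1963]), array([0.0461, 0.1077]), np.float64(15.5491)] rel mm [ 0.2 -4. ] z 0.0154
```

View pics/j8.png

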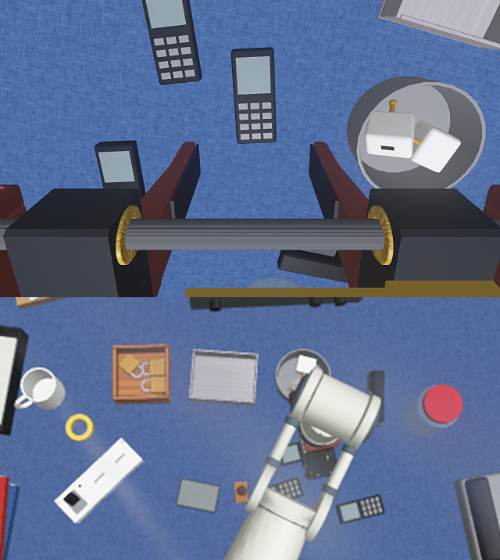

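Padlock three is in the box (130,365 in the lower view). Now the phones.

{"fn": "arm_command", "kwargs": {"rows": "0.001 -0.013 -0.2 0.014 -0.5;0 0 -0.2 0 -0.5;0 0 -0.147 0 -0.5;0 0 0 0 1;0 0 0 0 1;0 0 0 0 1;0 0 0 0 1;0 0 0 0 1"}}

```text
time: 37.67
ee_pos: [0.4988, -0.1969, 0.0047]
tcp_rot: [[-0.265, 0.964, -0.0], [0.964, 0.265, 0.0], [0.0, -0.0, -1.0]]
force: [0.3, 0.1, -0.7]
opening: 0.0457
```

{"fn": "arm_command", "kwargs": {"rows": "0 0 0.1 0 1;0 0 0.2 0 1;0 0 0.15 0 1;0.122 0.157 0 -0.025 1;0.122 0.157 0 -0.025 1;0.122 0.157 0 -0.025 1;0.122 0.157 0 -0.025 1;0 0 0 0 1"}}

```text
time: 38.67
ee_pos: [0.6464, -0.0049, 0.1379]
tcp_rot: [[0.042, 0.999, -0.002], [0.999, -0.042, 0.001], [0.001, -0.002, -1.0]]
force: [0.1, -0.2, -1.8]
opening: 0.0456
```

{"fn": "arm_command", "kwargs": {"rows": "0 0 0 0 1;0 0 0 0 1"}}

```text
time: 38.92
ee_pos: [0.6448, -0.0099, 0.1401]
tcp_rot: [[0.048, 0.999, 0.0], [0.999, -0.048, -0.0], [-0.0, 0.0, -1.0]]
force: [0.4, -0.2, -2.2]
opening: 0.0454
```

```bash
python3 - <<'E'
from h import *
c,q=top_rect("wrist",.67,-.01,.105,.037,.05);cv2.imwrite("pics/w9.png",c["color"]);print(np.percentile(q,[1,99],axis=0))
c,q=top_rect("top",.67,-.012,.105,.037,.05)
E
```

```text
wrist ee [ 0.6448 -0.0099  0.1401] 3537 [array([ 0.6704, -0.0079]), array([0.1558, 0.1205]), np.float64(87.5544)] rel mm [25.6  2. ]
[[ 0.61300655 -0.08543648  0.03727381]
 [ 0.73206278  0.0713944   0.04672116]]
top ee [ 0.6448 -0.0099  0.1402] 49 [array([ 0.6652, -0.0182]), array([0.1464, 0.119 ]), np.float64(84.9095)] rel mm [20.3 -8.3]
```

View pics/w9.png

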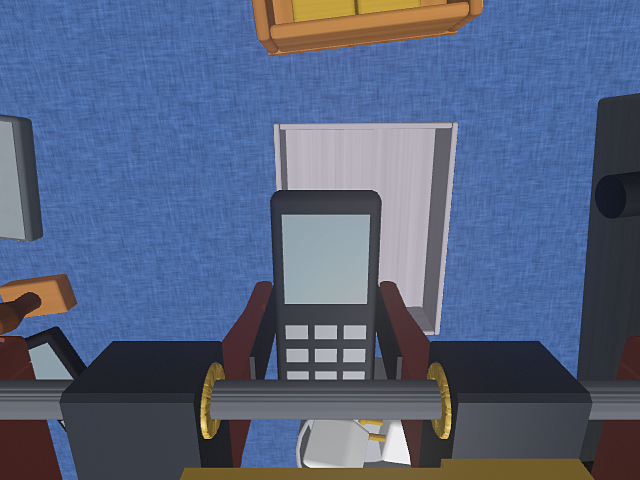

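The phone is gripped level over the tray's near half (tray interior ~280–455 px). Lowering.

{"fn": "arm_command", "kwargs": {"rows": "0.006 0.006 -0.2 0 1;0 0 -0.18 0 1;0 0 0 0 1;0 0 0 0 -0.02;0 0 0 0 -0.09;0 0 0 0 -0.09;0 0 0 0 -0.09;0 0 0.15 0 -0.09"}}

```text
time: 40.02
ee_pos: [0.6459, -0.0075, 0.0667]
tcp_rot: [[0.047, 0.999, -0.004], [0.999, -0.047, 0.0], [0.0, -0.004, -1.0]]
force: [0.6, -0.5, 0.3]
opening: 0.048
```

{"fn": "arm_command", "kwargs": {"rows": "0 0 0.2 0 -0.09;-0.155 -0.09 0.13 0.024 -0.5;-0.155 -0.09 0 0.024 -0.5;-0.155 -0.09 0 0.024 -0.5;-0.155 -0.09 0 0.024 -0.5;-0.155 -0.09 0 0.024 -0.5;-0.05 -0.01 0 0 -0.5;0 0 0 0 -0.5"}}

```text
time: 41.02
ee_pos: [0.4015, -0.144, 0.1685]
tcp_rot: [[-0.322, 0.947, 0.002], [0.947, 0.322, -0.001], [-0.002, 0.002, -1.0]]
force: [0.5, 0.9, 0.1]
opening: 0.0661
```

{"fn": "arm_command", "kwargs": {"rows": "0 0 0 0 -0.5;0 0 0 0 -0.5"}}

```text
time: 41.28
ee_pos: [0.4028, -0.1429, 0.1673]
tcp_rot: [[-0.325, 0.946, -0.0], [0.946, 0.325, 0.0], [0.0, -0.0, -1.0]]
force: [0.8, -0.9, 0.4]
opening: 0.066
```

```bash
python3 - <<'E'
from h import *
c=obj("wrist",.398,-.147,"phone",r=.068,lo=.01,hi=.024)
c=obj("top",.67,-.012,"phone",r=.075,lo=.012,hi=.024)
E
```

```text
wrist ee [ 0.4028 -0.1429  0.1673] 6488 [array([ 0.3985, -0.1468]), array([0.046 , 0.1074]), np.float64(19.3687)] rel mm [-4.2 -3.9] z 0.0154
top ee [ 0.4028 -0.1429  0.1672] 494 [array([ 0.6457, -0.0132]), array([0.11  , 0.0478]), np.float64(88.8121)] rel mm [242.9 129.6] z 0.0187
```

{"fn": "arm_command", "kwargs": {"rows": "-0.014 -0.013 -0.2 0.002 -0.5;0 0 -0.2 0 -0.5;0 0 -0.143 0 -0.5;0 0 0 0 1;0 0 0 0 1;0 0 0 0 1;0 0 0 0 1;0 0 0 0 1"}}

```text
time: 42.38
ee_pos: [0.398, -0.1471, 0.0044]
tcp_rot: [[-0.331, 0.944, -0.0], [0.944, 0.331, 0.0], [0.0, -0.0, -1.0]]
force: [-1.2, -0.3, -2.1]
opening: 0.0457
```

{"fn": "arm_command", "kwargs": {"rows": "0 0 0.1 0 1;0 0 0.2 0 1;0.165 0.077 0.15 -0.021 1;0.165 0.077 0 -0.021 1;0.165 0.077 0 -0.02 1;0.165 0.077 0 -0.02 1;0.165 0.077 0 -0.02 1;0.165 0.077 0 -0.02 1"}}

```text
time: 43.38
ee_pos: [0.6908, -0.0103, 0.1338]
tcp_rot: [[0.048, 0.999, -0.0], [0.999, -0.048, -0.0], [-0.0, -0.0, -1.0]]
force: [0.0, -0.4, -0.5]
opening: 0.0457
```

{"fn": "arm_command", "kwargs": {"rows": "0 0 0 0 1;0 0 0 0 1;0 0 0 0 1"}}

```text
time: 43.75
ee_pos: [0.6887, -0.012, 0.1356]
tcp_rot: [[0.047, 0.999, 0.001], [0.999, -0.047, -0.0], [-0.0, 0.001, -1.0]]
force: [-0.7, -0.2, -1.6]
opening: 0.0456
```

{"fn": "arm_command", "kwargs": {"rows": "0.022 0.01 -0.2 0 1;0 0 -0.162 0 1;0 0 0 0 1;0 0 0 0 -0.02;0 0 0 0 -0.09;0 0 0 0 -0.09;0 0 0 0 -0.09;0 0 0.15 0 -0.09"}}

```text
time: 44.75
ee_pos: [0.6938, -0.0084, 0.0686]
tcp_rot: [[0.047, 0.999, -0.006], [0.999, -0.047, 0.0], [0.0, -0.006, -1.0]]
force: [0.5, -0.4, -0.2]
opening: 0.0478
```

{"fn": "arm_command", "kwargs": {"rows": "0 0 0.2 0 -0.09;-0.137 -0.137 0.12 0.01 -0.5;-0.137 -0.137 0 0.01 -0.5;-0.137 -0.137 0 0.01 -0.5;-0.137 -0.137 0 0.01 -0.5;-0.137 -0.137 0 0.01 -0.5;-0.137 -0.137 0 0.01 -0.5;-0.137 -0.137 0 0.01 -0.5"}}

```text
time: 45.75
ee_pos: [0.4108, -0.294, 0.1669]
tcp_rot: [[-0.174, 0.985, 0.005], [0.985, 0.174, -0.004], [-0.005, 0.004, -1.0]]
force: [0.8, -0.9, -0.6]
opening: 0.0656
```

{"fn": "arm_command", "kwargs": {"rows": "-0.137 -0.137 0 0.01 -0.5;0 0 0 0 -0.5;0 0 0 0 -0.5;0 0 0 0 -0.5"}}

```text
time: 46.25
ee_pos: [0.3718, -0.3327, 0.1644]
tcp_rot: [[-0.205, 0.979, 0.001], [0.979, 0.205, -0.001], [-0.001, 0.001, -1.0]]
force: [0.7, 0.3, -0.0]
opening: 0.0659
```

```bash
python3 - <<'E'
from h import *
c=obj("wrist",.365,-.338,"phone",r=.075,lo=.01,hi=.024)
c=obj("top",.695,-.012,"phone",r=.065,lo=.012,hi=.024)
cv2.imwrite("pics/t10.png",cv2.resize(c["color"][130:340,130:530],(800,420),interpolation=cv2.INTER_CUBIC))
E
```

```text
wrist ee [ 0.3718 -0.3327  0.1644] 6553 [array([ 0.3663, -0.3388]), array([0.0461, 0.1075]), np.float64(15.6767)] rel mm [-5.5 -6.1] z 0.0154
top ee [ 0.3717 -0.3326  0.1641] 791 [array([ 0.6737, -0.0131]), array([0.0866, 0.1065]), np.float64(0.6494)] rel mm [302.  319.5] z 0.0188
```

View pics/t10.png

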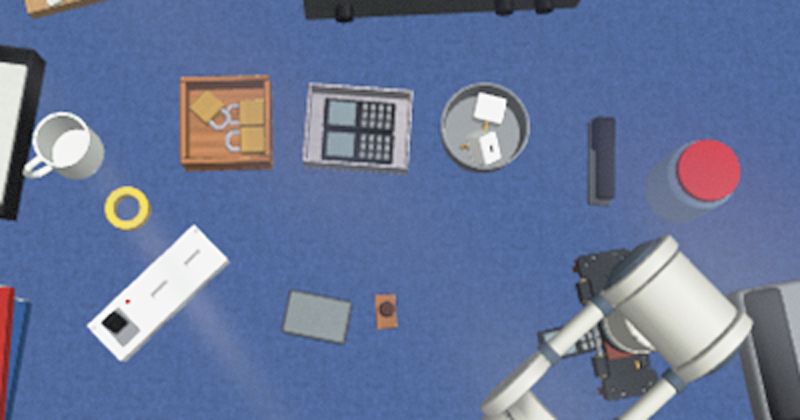

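Two phones lie flat side by side in the tray (centre 358,130), with all three padlocks and both chargers in place. Now the last phone, which goes on top of the other two.

{"fn": "arm_command", "kwargs": {"rows": "-0.018 -0.02 -0.2 0.022 -0.5;0 0 -0.2 0 -0.5;0 0 -0.133 0 -0.5;0 0 0 0 1;0 0 0 0 1;0 0 0 0 1;0 0 0 0 1;0 0 0 0 1"}}

```text
time: 47.35
ee_pos: [0.3653, -0.3394, 0.0037]
tcp_rot: [[-0.271, 0.963, 0.0], [0.963, 0.271, 0.0], [-0.0, 0.0, -1.0]]
force: [0.7, -0.2, 1.1]
opening: 0.0458
```

{"fn": "arm_command", "kwargs": {"rows": "0 0 0.1 0 1;0 0 0.2 0 1;0.129 0.139 0.15 -0.013 1;0.129 0.139 0 -0.013 1;0.129 0.139 0 -0.013 1;0.129 0.139 0 -0.013 1;0.129 0.139 0 -0.013 1;0.129 0.139 0 -0.013 1"}}

```text
time: 48.35
ee_pos: [0.5931, -0.0936, 0.1322]
tcp_rot: [[-0.028, 1.0, -0.0], [1.0, 0.028, -0.0], [-0.0, -0.0, -1.0]]
force: [0.5, -1.2, -1.3]
opening: 0.0458
```

{"fn": "arm_command", "kwargs": {"rows": "0.129 0.139 0 -0.013 1;0.129 0.139 0 -0.011 1;0 0 0 0 1;0 0 0 0 1;0 0 0 0 1"}}

```text
time: 48.98
ee_pos: [0.669, -0.0129, 0.1328]
tcp_rot: [[0.048, 0.999, 0.0], [0.999, -0.048, -0.0], [-0.0, 0.0, -1.0]]
force: [-0.0, 0.6, -0.3]
opening: 0.0458
```

Now down to TCP z ≈ 0.029, release, rise and back off to one side.

{"fn": "arm_command", "kwargs": {"rows": "0.005 0.014 -0.2 0 1;0 0 -0.145 0 1;0 0 0 0 1;0 0 0 0 -0.02;0 0 0 0 -0.15;0 0 0 0 -0.15;0 0 0 0 -0.15;0 0 0.15 0 -0.15"}}

```text
time: 49.98
ee_pos: [0.6683, -0.0072, 0.0693]
tcp_rot: [[0.046, 0.999, -0.009], [0.999, -0.046, 0.001], [0.0, -0.009, -1.0]]
force: [0.1, 0.1, 0.1]
opening: 0.05
```

{"fn": "arm_command", "kwargs": {"rows": "0 0 0.2 0 -0.15;0 0 0.15 0 -0.15;-0.15 -0.05 0.1 0 -0.5;-0.15 -0.1 0 0 -0.5;-0.15 -0.1 0 0 -0.5;-0.15 -0.1 0 0 -0.5;0 0 0 0 -0.5;0 0 0 0 -0.5"}}

```text
time: 50.98
ee_pos: [0.4913, -0.1123, 0.2094]
tcp_rot: [[0.047, 0.999, 0.001], [0.999, -0.047, 0.0], [0.0, 0.001, -1.0]]
force: [-0.3, -0.1, -0.1]
opening: 0.066
```

```bash
python3 - <<'E'
from h import *
s=env.read_state();print(s["time"],s["ee_pos"])
c=obj("top",.67,-.012,"phone",r=.062,lo=.026,hi=.042);P=cloud(c)
for n,x,y,r in (("tub",.675,-.2,.052),("box",.671,.187,.05),("tray",.67,-.01,.05)):
    q=P[np.hypot(P[...,0]-x,P[...,1]-y)<r];print(n,"zmax",np.percentile(q[:,2],[50,99,100]).round(3))
a=cv2.resize(c["color"][130:340,130:530],(800,420),interpolation=cv2.INTER_CUBIC)
cv2.imwrite("pics/t11.png",a)
c=cap("scene");cv2.imwrite("pics/s11.png",cv2.resize(c["color"][160:430,100:550],(800,480)))
E
```

```text
50.975 [ 0.49133433 -0.11233076  0.20938905]
top ee [ 0.4913 -0.1123  0.2094] 543 [array([ 0.6671, -0.0124]), array([0.1075, 0.0497]), np.float64(87.8086)] rel mm [175.7 100. ] z 0.0338
tub zmax [0.01  0.064 0.071]
box zmax [0.019 0.035 0.039]
tray zmax [0.03  0.042 0.045]
```

View pics/t11.png

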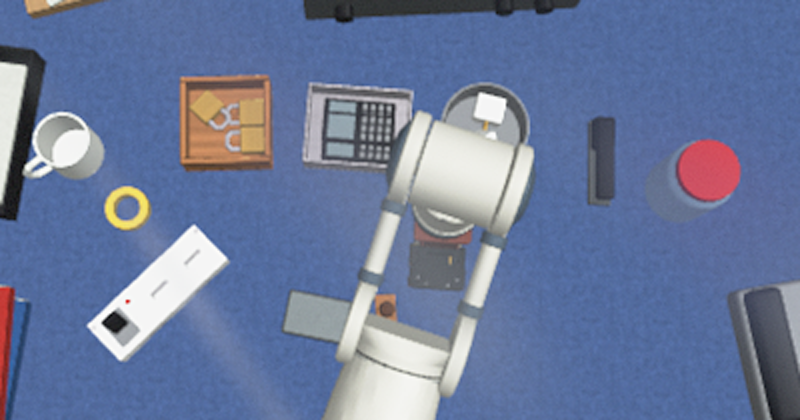

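View pics/s11.png

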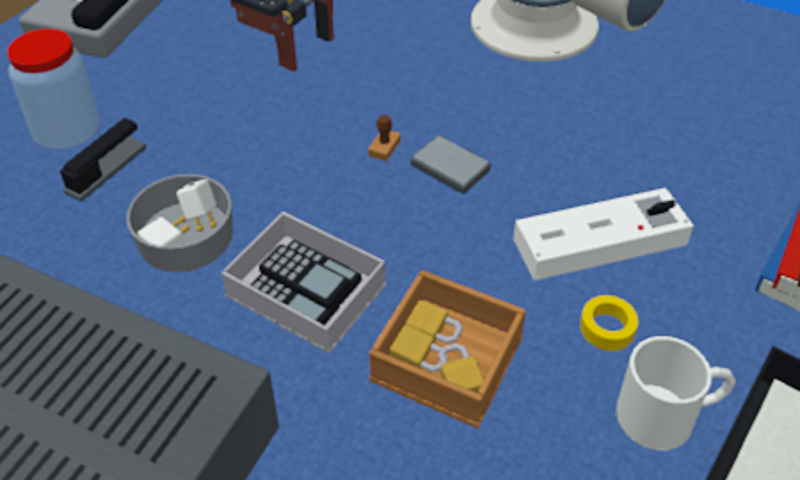

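The scene view shows all phones and padlocks lying inside their containers, and the rocker over. The nearer charger in the tub (195,200) looks propped against the wall, though. I'll look closer.

{"fn": "arm_command", "kwargs": {"rows": "0.12 -0.15 0.07 0 -0.5;0.12 -0.13 0 0 -0.5;0.12 0 0 0 -0.5;0.12 0 0 0 -0.5;0 0 0 0 -0.5;0 0 0 0 -0.5;0 0 0 0 -0.5"}}

```text
time: 51.95
ee_pos: [0.6346, -0.1962, 0.2307]
tcp_rot: [[0.046, 0.999, 0.001], [0.999, -0.046, -0.0], [-0.0, 0.001, -1.0]]
force: [1.0, -0.2, -0.2]
opening: 0.066
```

```bash
python3 - <<'E'
from h import *
s=env.read_state();print(s["ee_pos"],s["qpos"][[0,5]])
c=cap("wrist");P=cloud(c)
cv2.imwrite("pics/w12.png",cv2.resize(c["color"][100:420,160:500],(680,640))[:600])
m=(np.hypot(P[...,0]-.6745,P[...,1]+.197)<.056)
w=m&(P[...,2]>.012)&(c["color"].min(2)>140)
k,l,st,ce=cv2.connectedComponentsWithStats(w.astype(np.uint8))
for i in range(1,k):
    if st[i,4]>80:
        q=P[l==i];print(st[i],q.mean(0).round(3),np.percentile(q,[2,98],axis=0).round(3).tolist(),q[q[:,2].argmax()].round(3))
E
```

```text
[ 0.63458647 -0.19622306  0.23073093] [-20.11326883 -17.47134328]
[ 309  182   57   56 2315] [ 0.644 -0.192  0.055] [[0.621, -0.215, 0.033], [0.668, -0.172, 0.07]] [ 0.648 -0.188  0.074]
[ 378  188   48   52 1860] [ 0.706 -0.203  0.033] [[0.687, -0.226, 0.021], [0.726, -0.182, 0.036]] [ 0.723 -0.195  0.037]
```

View pics/w12.png

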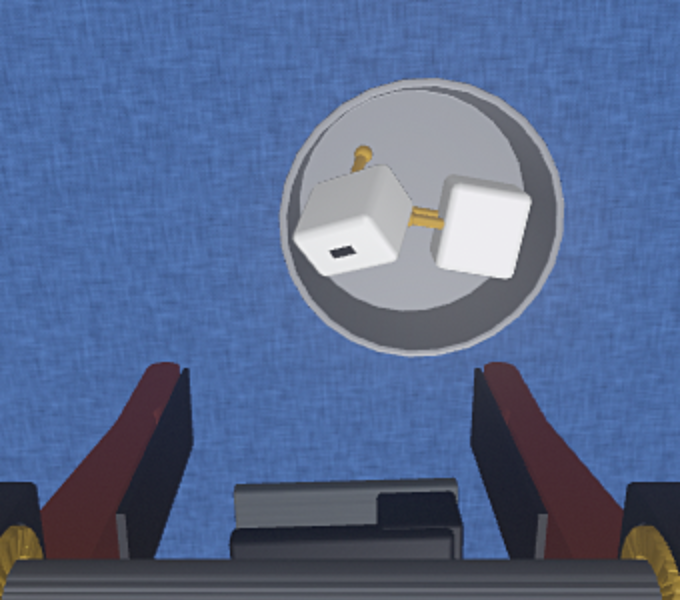

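Charger1 is tilted: its block (350,220) rests on charger2's pins, with its top edge at z ≈ 0.074. I'll lift it out, set it flat on the desk, shift charger2 aside, then lay charger1 flat in the tub.

{"fn": "arm_command", "kwargs": {"rows": "0.028 0.017 -0.19 0.049 -0.5;0 0 -0.19 0.049 -0.5;0 0 -0.19 0 -0.5;0 0 -0.02 0 -0.5;0 0 0 0 0.4;0 0 0 0 1;0 0 0 0 1;0 0 0 0 1", "squeeze": 25}}

```text
time: 53.0
ee_pos: [0.6454, -0.192, 0.0559]
tcp_rot: [[-0.259, 0.966, 0.006], [0.966, 0.259, -0.002], [-0.003, 0.005, -1.0]]
force: [4.2, -1.5, 7.1]
opening: 0.0297
```

{"fn": "arm_command", "kwargs": {"rows": "0 0 0 0 1;0 0 0 0 1;0 0 0.05 0 1;0 0 0.1 0 1;0 0 0.15 0 1;0 0 0 0 1"}}

```text
time: 53.75
ee_pos: [0.6452, -0.192, 0.1487]
tcp_rot: [[-0.259, 0.966, 0.008], [0.966, 0.259, -0.003], [-0.005, 0.007, -1.0]]
force: [0.5, 0.8, 0.0]
opening: 0.0002
```

```bash
python3 - <<'E'
from h import *
c=cap("wrist");a=c["color"][100:440,100:540]
c=cap("scene");b=c["color"][190:330,130:330]
b=cv2.resize(b,(440,308));cv2.imwrite("pics/j13.png",np.vstack([a,b])[:600])
E
```

```text
(no output)
```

View pics/j13.png

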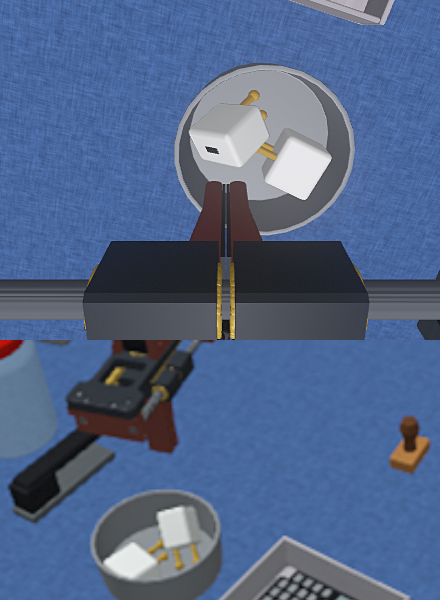

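The grip slipped off the top edge, and the opening of 30 mm means it was on the narrow side. I'll re-measure and go deeper with a narrower opening.

{"fn": "arm_command", "kwargs": {"rows": "0 0 0.15 0 0;0 0 0.1 0 0;0 0 0 0 0;0 0 0 0 0;0 0 0 0 0;0 0 0 0 0"}}

```text
time: 54.6
ee_pos: [0.643, -0.1912, 0.2161]
tcp_rot: [[-0.259, 0.966, -0.002], [0.966, 0.259, 0.001], [0.002, -0.002, -1.0]]
force: [1.0, 0.6, -0.3]
opening: 0.0436
```

```bash
cat > blk.py <<'E'
from h import *
s=env.read_state();print(s["ee_pos"].round(4),s["opening"])
c=cap("wrist");P=cloud(c)
m=(np.hypot(P[...,0]-.6745,P[...,1]+.197)<.06)
w=m&(P[...,2]>.012)&(c["color"].min(2)>130)
k,l,st,ce=cv2.connectedComponentsWithStats(w.astype(np.uint8))
for i in range(1,k):
    if st[i,4]>150:
        q=P[l==i];print(st[i,4],"mean",q.mean(0).round(3),"min/max",q.min(0).round(3),q.max(0).round(3))
        for lo in (.03,.04,.05,.06):
            t=q[q[:,2]>lo]
            if len(t)>60: R=cv2.minAreaRect(t[:,:2].astype(np.float32));print("  z>",lo,len(t),np.round(R[0],4),np.round(R[1],4),round(R[2],1))
        # faces: normals by clustering local normals
        gy,gx=np.gradient(cv2.GaussianBlur(P,(5,5),0),axis=(0,1));n=np.cross(gx,gy);n/=np.linalg.norm(n,axis=-1,keepdims=True)+1e-9
        n*=np.sign(n[...,2:3]);mm=cv2.erode((l==i).astype(np.uint8),np.ones((7,7)))>0;N=n[mm].astype(np.float32)
        _,lab,cc=cv2.kmeans(N,2,None,(3,30,1e-4),5,cv2.KMEANS_PP_CENTERS)
        for j in range(2): print("  face n",cc[j].round(2),(lab==j).sum(),"at",P[mm][lab[:,0]==j].mean(0).round(3))
cv2.imwrite("pics/blk.png",c["color"])
E
python3 blk.py
```

```text
[ 0.643  -0.1912  0.2161] 0.04357879927114863
2360 mean [ 0.647 -0.187  0.049] min/max [ 0.618 -0.216  0.017] [ 0.676 -0.164  0.067]
  z> 0.03 2267 [ 0.6476 -0.191 ] [0.0558 0.0363] 37.1
  z> 0.04 1953 [ 0.6487 -0.1915] [0.0542 0.0341] 37.0
  z> 0.05 1168 [ 0.6501 -0.192 ] [0.0373 0.0316] 36.5
  z> 0.06 385 [ 0.6508 -0.1912] [0.0155 0.0281] 47.2
  face n [-0.51  0.24  0.5 ] 585 at [ 0.64  -0.185  0.051]
  face n [0.55 0.27 0.74] 548 at [ 0.659 -0.184  0.054]
2035 mean [ 0.705 -0.203  0.032] min/max [ 0.684 -0.233  0.012] [ 0.732 -0.181  0.037]
  z> 0.03 1781 [ 0.7073 -0.2055] [0.0441 0.0402] 77.6
  face n [-0.01  0.06  0.97] 886 at [ 0.706 -0.202  0.034]
  face n [-0.83  0.26  0.38] 56 at [ 0.69  -0.193  0.032]
```

{"fn": "arm_command", "kwargs": {"rows": "0.018 -0.001 0 -0.052 0;0 0 0 -0.052 0;0 0 0 -0.052 0;0 0 0 -0.052 0;0 0 0 -0.052 0;0 0 0 -0.052 0;0 0 -0.1 -0.049 0;0 0 0 0 0", "squeeze": 40}}

```text
time: 55.65
ee_pos: [0.6476, -0.1912, 0.1844]
tcp_rot: [[0.765, 0.644, -0.006], [0.644, -0.765, 0.002], [-0.003, -0.005, -1.0]]
force: [-0.3, 0.1, -0.1]
opening: 0.0441
```

{"fn": "arm_command", "kwargs": {"rows": "0 0 -0.2 0 0;0 0 -0.15 0 0;0 0 -0.1 0 0;0 0 -0.05 0 0;0 0 0 0 0"}}

```text
time: 56.28
ee_pos: [0.6487, -0.1916, 0.0378]
tcp_rot: [[0.765, 0.644, -0.001], [0.644, -0.765, 0.0], [-0.0, -0.001, -1.0]]
force: [0.6, -0.2, -0.4]
opening: 0.044
```

No contact on the way down; closing and lifting.

{"fn": "arm_command", "kwargs": {"rows": "0 0 0 0 1;0 0 0 0 1;0 0 0 0 1;0 0 0 0 1;0 0 0.05 0 1;0 0 0.1 0 1;0 0 0.2 0 1;0 0 0 0 1"}}

```text
time: 57.28
ee_pos: [0.6509, -0.1923, 0.1507]
tcp_rot: [[0.766, 0.643, 0.01], [0.643, -0.766, -0.003], [0.005, 0.009, -1.0]]
force: [-0.1, -0.5, -0.1]
opening: 0.0311
```

{"fn": "arm_command", "kwargs": {"rows": "-0.167 -0.03 0 0 1;-0.167 -0.03 0 0 1;-0.167 -0.04 0 0 1;0 0 -0.15 0 1;0 0 -0.15 0 1;0 0 -0.07 0 1;0 0 -0.01 0 1;0 0 0 0 1"}}

```text
time: 58.28
ee_pos: [0.4977, -0.221, 0.0313]
tcp_rot: [[0.766, 0.643, -0.001], [0.643, -0.766, 0.001], [-0.0, -0.002, -1.0]]
force: [-6.7, 4.0, 15.2]
opening: 0.0299
```

{"fn": "arm_command", "kwargs": {"rows": "0 0 0 0 0.1;0 0 0 0 -0.2;0 0 0 0 -0.2;0 0 0 0 -0.2;0 0 0.15 0 -0.2;0 0 0.2 0 -0.2;0 0 0.15 0 -0.5;0 0 0 0 -0.5"}}

```text
time: 59.28
ee_pos: [0.5002, -0.2225, 0.1841]
tcp_rot: [[0.766, 0.643, 0.008], [0.643, -0.766, -0.004], [0.003, 0.008, -1.0]]
force: [-0.4, -1.2, -0.3]
opening: 0.0654
```

```bash
cat > desk.py <<'E'
from h import *
s=env.read_state();print(s["ee_pos"].round(4),s["force"].round(2))
c=cap("wrist");P=cloud(c);cv2.imwrite("pics/desk.png",c["color"])
for lo in (.012,.03):
    m=(np.hypot(P[...,0]-.5,P[...,1]+.22)<.09)&(P[...,2]>lo)&(P[...,2]<.08)
    q=P[m]
    if len(q)>50: R=cv2.minAreaRect(q[:,:2].astype(np.float32));print(lo,len(q),R,"zmax",np.percentile(q[:,2],[50,98]))
h=cv2.cvtColor(c["color"],cv2.COLOR_BGR2HSV);b=(np.hypot(P[...,0]-.5,P[...,1]+.22)<.09)&(P[...,2]>.004)&(h[...,0]>12)&(h[...,0]<32)&(h[...,1]>90)
print("brass",b.sum(),P[b].mean(0) if b.any() else None)
E
python3 desk.py
```

```text
[ 0.5002 -0.2225  0.1841] [-0.36 -1.23 -0.31]
0.012 2231 ((0.49621647596359253, -0.22098642587661743), (0.05556672066450119, 0.030460748821496964), 40.16252899169922) zmax [0.04679856 0.05804866]
0.03 2210 ((0.4965776801109314, -0.2206815779209137), (0.054621368646621704, 0.030460748821496964), 40.162532806396484) zmax [0.0468573  0.05805697]
brass 8713 [ 0.52645332 -0.22183219  0.28413147]
```

```bash
cat >> desk.py <<'E'
b&=P[...,2]<.05
print("brass low",b.sum(),P[b].mean(0) if b.any() else None)
m=(np.hypot(P[...,0]-.5,P[...,1]+.22)<.06)&(P[...,2]>.012)&(P[...,2]<.08);q=P[m];e=np.array([np.cos(np.radians(40)),np.sin(np.radians(40))]);t=(q[:,:2]-[.4965,-.221])@e
for a in np.arange(-.03,.03,.006):
    k=(t>=a)&(t<a+.006)
    if k.any(): print(round(a,3),k.sum(),np.median(q[k,2]).round(4))
E
python3 desk.py; cp pics/desk.png pics/d2.png
```

```text
[ 0.4993 -0.2221  0.1809] [ 0.68  0.21 -0.34]
0.012 2257 ((0.4964892268180847, -0.22052407264709473), (0.05445197969675064, 0.030387016013264656), 39.41868209838867) zmax [0.04663364 0.05803126]
0.03 2246 ((0.49675285816192627, -0.22058473527431488), (0.05425163730978966, 0.030338793992996216), 40.06835174560547) zmax [0.04668305 0.0580359 ]
brass 8719 [ 0.52597354 -0.22163632  0.28055561]
brass low 158 [ 0.51784982 -0.20249678  0.00861629]
-0.03 65 0.0313
-0.024 139 0.0364
-0.018 166 0.0434
-0.012 156 0.0501
-0.006 220 0.0567
-0.0 340 0.0559
0.006 338 0.0506
0.012 335 0.0452
0.018 312 0.0402
0.024 186 0.0361
```

View pics/d2.png

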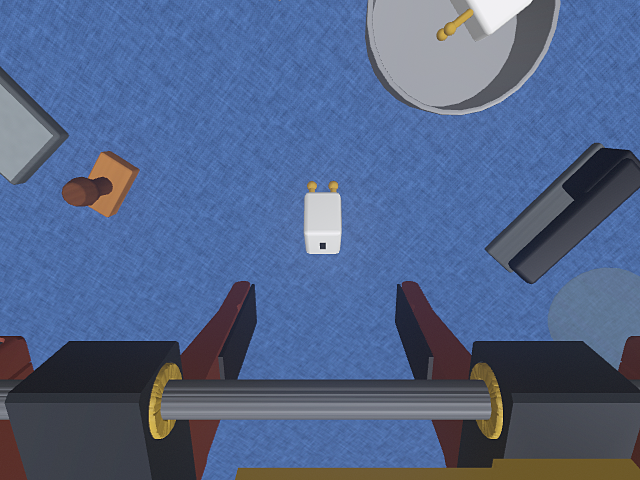

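The picture shows charger1 on the desk (322,222), propped on its pin balls, which point toward (+x,+y). This prop pose is nearly balanced, so a nudge on the top edge should lay it on its side.

{"fn": "arm_command", "kwargs": {"rows": "0.08 0.08 0 0 1;0 0 0 0 1;0 0 0 0 1;0 0 0 0 1;0 0 -0.2 0 1;0 0 -0.2 0 1;0 0 -0.05 0 1;0 0 0 0 1"}}

```text
time: 60.38
ee_pos: [0.5223, -0.198, 0.0443]
tcp_rot: [[0.766, 0.642, -0.0], [0.642, -0.766, 0.0], [-0.0, -0.0, -1.0]]
force: [0.2, 0.4, 0.1]
opening: 0.0006
```

{"fn": "arm_command", "kwargs": {"rows": "-0.02 -0.017 0 0 1;-0.02 -0.017 0 0 1;-0.02 -0.017 0 0 1;-0.02 -0.017 0 0 1;-0.02 -0.017 0 0 1;0 0 0 0 1;0 0 0.1 0 1;0 0 0.2 0 1"}}

```text
time: 61.38
ee_pos: [0.4908, -0.2221, 0.1313]
tcp_rot: [[0.766, 0.643, -0.006], [0.643, -0.766, 0.004], [-0.002, -0.007, -1.0]]
force: [0.5, -0.6, -0.7]
opening: 0.0006
```

{"fn": "arm_command", "kwargs": {"rows": "0.05 0.04 0.15 0 -0.2;0 0 0 0 -0.2;0 0 0 0 -0.2;0 0 0 0 -0.2"}}

```text
time: 61.88
ee_pos: [0.5066, -0.2109, 0.1766]
tcp_rot: [[0.766, 0.643, -0.003], [0.643, -0.766, 0.002], [-0.001, -0.003, -1.0]]
force: [-0.5, -0.8, -0.0]
opening: 0.0373
```

```bash
python3 desk.py
```

```text
[ 0.5066 -0.2109  0.1766] [-0.49 -0.76 -0.04]
0.012 2255 ((0.4898701608181, -0.22627930343151093), (0.06150088086724281, 0.0303657203912735), 40.144405364990234) zmax [0.04356338 0.04557252]
0.03 1716 ((0.48136284947395325, -0.23329313099384308), (0.03953220695257187, 0.02989274635910988), 40.734703063964844) zmax [0.04397938 0.04564537]
brass 8122 [ 0.52681416 -0.20495352  0.27126707]
brass low 331 [ 0.50505608 -0.21253689  0.02508076]
-0.03 240 0.0443
-0.024 242 0.0441
-0.018 247 0.0442
-0.012 251 0.0442
-0.006 520 0.0408
-0.0 130 0.0249
0.006 91 0.0244
0.012 105 0.0252
0.018 102 0.0251
```

It lies flat now (top at 44 mm). Grasping it across the 30 mm width and carrying it to the tub.

{"fn": "arm_command", "kwargs": {"rows": "-0.084 -0.075 -0.15 0 -0.2;0 0 -0.2 0 -0.2;0 0 -0.172 0 -0.2;0 0 0 0 1;0 0 0 0 1;0 0 0 0 1;0 0 0 0 1;0 0 0 0 1", "squeeze": 35}}

```text
time: 62.92
ee_pos: [0.4838, -0.2345, 0.0252]
tcp_rot: [[0.766, 0.643, 0.004], [0.643, -0.766, -0.002], [0.002, 0.005, -1.0]]
force: [0.5, 0.4, 6.4]
opening: 0.0299
```

{"fn": "arm_command", "kwargs": {"rows": "0 0 0.1 0 1;0 0 0.2 0 1;0 0 0.13 0 1;0.152 0.057 0 -0.056 1;0.152 0.057 0 -0.056 1;0.152 0.057 0 -0.056 1;0.152 0.057 0 -0.057 1;0 0 0 0 1"}}

```text
time: 63.92
ee_pos: [0.6665, -0.1634, 0.149]
tcp_rot: [[1.0, -0.007, -0.002], [-0.007, -1.0, 0.001], [-0.002, -0.001, -1.0]]
force: [-0.4, -1.4, -1.6]
opening: 0.0297
```

{"fn": "arm_command", "kwargs": {"rows": "0 0 0 0 1;0 0 0 0 1;0 0 0 0 1"}}

```text
time: 64.3
ee_pos: [0.6641, -0.1659, 0.1525]
tcp_rot: [[1.0, -0.009, 0.001], [-0.009, -1.0, -0.0], [0.001, 0.0, -1.0]]
force: [0.8, 0.0, -0.6]
opening: 0.0295
```

```bash
python3 - <<'E'
from h import *
s=env.read_state();print(s["ee_pos"].round(4))
c=cap("wrist");P=cloud(c)
z=P[...,2];m=(np.hypot(P[...,0]-.6745,P[...,1]+.197)<.075)&(z>.043)&(z<.054);q=P[m][:,:2]
# rim circle fit
A=np.c_[2*q,np.ones(len(q))];x=np.linalg.lstsq(A,(q**2).sum(1),rcond=None)[0];print("rim",x[:2].round(4),np.sqrt(x[2]+x[0]**2+x[1]**2).round(4),len(q))
w=(np.hypot(P[...,0]-.6745,P[...,1]+.197)<.056)&(z>.024)&(z<.042)&(c["color"].min(2)>130)
print(w.sum(),P[w].min(0),P[w].max(0)) if w.any() else 0
E
```

```text
[ 0.6641 -0.1659  0.1525]
rim [ 0.6755 -0.1959] 0.0629 3413
3195 [ 0.68434305 -0.23015296  0.02411397] [ 0.73021922 -0.18088927  0.0368108 ]
```

{"fn": "arm_command", "kwargs": {"rows": "0.005 0.005 -0.15 0 1;0 0 -0.15 0 1;0 0 -0.06 0 1;0 0 0 0 1"}}

```text
time: 64.85
ee_pos: [0.6654, -0.1638, 0.0424]
tcp_rot: [[1.0, -0.009, -0.002], [-0.009, -1.0, 0.001], [-0.002, -0.001, -1.0]]
force: [0.2, -0.1, -0.7]
opening: 0.03
```

{"fn": "arm_command", "kwargs": {"rows": "0 0 -0.02 0 1;0 0 0 0 1"}}

```text
time: 65.1
ee_pos: [0.6669, -0.1639, 0.0388]
tcp_rot: [[1.0, -0.009, 0.002], [-0.009, -1.0, -0.001], [0.002, 0.0, -1.0]]
force: [0.1, -0.4, -0.1]
opening: 0.0297
```

{"fn": "arm_command", "kwargs": {"rows": "0 0 -0.02 0 1;0 0 -0.006 0 1;0 0 0 0 0.3;0 0 0 0 0.15;0 0 0 0 0.15;0 0 0.05 0 0.15;0 0 0.15 0 0.15;0 0 0.2 0 0.15"}}

```text
time: 66.1
ee_pos: [0.6652, -0.1634, 0.1488]
tcp_rot: [[1.0, -0.009, -0.004], [-0.009, -1.0, 0.002], [-0.004, -0.001, -1.0]]
force: [0.8, -1.0, 0.2]
opening: 0.0376
```

{"fn": "arm_command", "kwargs": {"rows": "0 0 0.15 0 0;-0.05 -0.05 0 0 0;0 0 0 0 0;0 0 0 0 0;0 0 0 0 0"}}

```text
time: 66.72
ee_pos: [0.6508, -0.1783, 0.1924]
tcp_rot: [[1.0, -0.008, -0.003], [-0.008, -1.0, 0.001], [-0.003, -0.001, -1.0]]
force: [-0.2, 0.2, 0.0]
opening: 0.0437
```

```bash
python3 blk.py | grep -v face; cp pics/blk.png pics/b3.png
```

```text
[ 0.6508 -0.1783  0.1924] 0.04371426768876913
2611 mean [ 0.708 -0.205  0.036] min/max [ 0.685 -0.232  0.012] [ 0.732 -0.179  0.355]
  z> 0.03 2577 [ 0.7084 -0.2012] [0.053  0.0399] 78.4
1862 mean [ 0.667 -0.164  0.048] min/max [ 0.644 -0.179  0.013] [ 0.732 -0.148  0.355]
  z> 0.03 1804 [ 0.6881 -0.1635] [0.0303 0.0873] 89.5
  z> 0.04 1738 [ 0.6881 -0.1635] [0.0303 0.0873] 89.5
1575 mean [ 0.676 -0.18   0.291] min/max [ 0.674 -0.201  0.289] [ 0.732 -0.156  0.355]
  z> 0.03 1575 [ 0.6953 -0.1705] [0.0613 0.0426] 21.7
  z> 0.04 1575 [ 0.6953 -0.1705] [0.0613 0.0426] 21.7
  z> 0.05 1575 [ 0.6953 -0.1705] [0.0613 0.0426] 21.7
  z> 0.06 1575 [ 0.6953 -0.1705] [0.0613 0.0426] 21.7
476 mean [ 0.675 -0.237  0.291] min/max [ 0.673 -0.243  0.289] [ 0.732 -0.179  0.355]
  z> 0.03 476 [ 0.7001 -0.2087] [0.0863 0.0082] 48.7
  z> 0.04 476 [ 0.7001 -0.2087] [0.0863 0.0082] 48.7
  z> 0.05 476 [ 0.7001 -0.2087] [0.0863 0.0082] 48.7
  z> 0.06 476 [ 0.7001 -0.2087] [0.0863 0.0082] 48.7
```

View pics/b3.png

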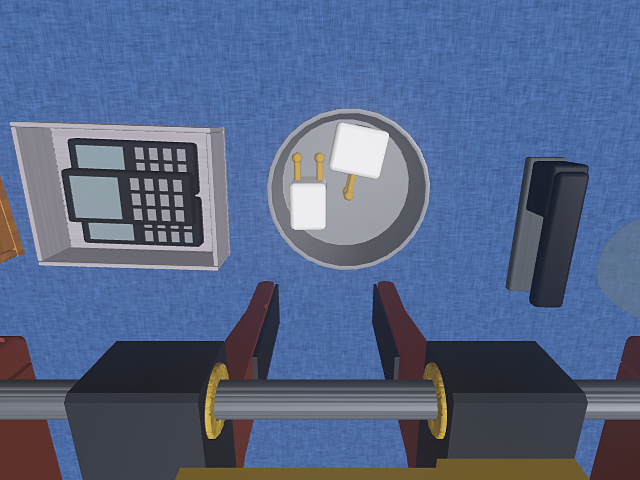

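Both chargers now lie flat in the tub (308,205 and 360,150), and the phones lie within the tray. I'll retreat and hand in.

{"fn": "arm_command", "kwargs": {"rows": "-0.15 0 0.1 0 0;-0.15 0.05 0.05 0 0;-0.15 0.05 0 0 0;0 0 0 0 0;0 0 0 0 0;0 0 0 0 0"}}

```text
time: 67.53
ee_pos: [0.517, -0.149, 0.239]
tcp_rot: [[1.0, -0.009, -0.001], [-0.009, -1.0, 0.0], [-0.001, -0.0, -1.0]]
force: [0.5, 0.2, 0.3]
opening: 0.0441
```

```bash
python3 - <<'E'
from h import *
c=cap("top");P=cloud(c)
for n in("phone1","padlock1","charger1","switch"): print(n,[(np.round(P[int(d["box"][1]+d["box"][3])//2,int(d["box"][0]+d["box"][2])//2],3),round(d["confidence"],2)) for d in spotter.look_for("top",n)])
q=P[np.hypot(P[...,0]-.671,P[...,1]-.187)<.05];print("box z99",np.percentile(q[:,2],[95,99]))
print(env.read_state()["force"],env.hand_in())
E
```

```text
phone1 [(array([ 0.638, -0.007,  0.021]), 0.85), (array([ 0.697, -0.014,  0.02 ]), 0.8), (array([ 0.67 , -0.018,  0.031]), 0.71)]
padlock1 [(array([0.648, 0.158, 0.023]), 0.79), (array([0.688, 0.207, 0.029]), 0.69), (array([0.689, 0.156, 0.029]), 0.53)]
charger1 []
switch [(array([0.687, 0.21 , 0.032]), 0.72), (array([0.363, 0.326, 0.053]), 0.42)]
box z99 [0.03278825 0.03594414]
the job is handed in; nothing more can be done
[0.29740457 0.59179365 0.54232204] None
```

The job is done and handed in at about 67 s of the 210 s allowed. I switched the strip off with both chargers still plugged in, pulling them out only afterwards. I then sorted both chargers, three padlocks and three phones.

**Mishaps**
- My first lift of one padlock came away empty because the fingers had not finished closing; the second try worked.
- Charger1 first came to rest tilted against charger2's pins in the tub, standing above the rim. One attempt to regrip it slipped. I then lifted it out, laid it flat on the desk and placed it flat in the tub.
- One phone was knocked towards the stamp during the run; I found it again and sorted it.

**Last checks**
- **Switch:** pushed until it met the stop at about 25 N. Pictures afterwards show it leaning fully away from the robot.
- **Phones:** all three are in the tray, two side by side and the third flat on top, below the rim.
- **Padlocks:** all three are in the wooden box. The last one touches the others' shackles and may tilt slightly. Everything there is at most about 36 mm high, against the 55 mm rim.
- **Chargers:** the final top-camera search did not report them because the arm was in its view. The close-up from the wrist camera just before showed both lying flat in the tub, with charger1's top close to the rim.
- **Everything else:** I touched none of the other things, and they looked in place in the pictures. I did not measure their positions again. The arm was clear of everything at hand-in.

I looked at 17 pictures, three over the budget of 14 and one more than the allowed overrun.

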